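# Take the thick shiitake out of the latched carousel box

### The arm

A 7-joint arm with a two-finger parallel gripper is mounted at the origin on the work surface; the furniture and walls round the work are solid. World frame = base frame: x ahead of the robot, y to its left, z up, the work surface at z = 0. Lengths are in m, angles in degrees, forces in N, time in s.
With the tool pointing down it reaches from about 0.425 to 1.025 m from the base axis. Payload 9.4 kg.
Tool frame: the origin (TCP) lies on the centre line of the jaws, within the pads' length; the fingertips stand 11 mm ahead of it and the grasp point (between the pads) lies 8 mm behind it; z points along the fingers, y is the direction in which the jaws open and shut (so a half turn about z gives the same grasp; the last joint's range is limited). The gripper opens to 93 mm and grips with 3 to 60 N. Pads are 15 mm wide; open, the fingers measure 128 mm over their backs; the gripper's body (75 mm by 188 mm) begins 65 mm behind the grasp point.
Start: joints at [70.548, 34.337, -0.143, 91.639, 0.103, 54.024, -4.572], TCP at [0.188, -0.7, 0.23] pointing down, gripper open.
Joint ranges: [-147.43, 147.43], [-19.82, 112.94], [-74.19, 73.91], [6.32, 146.72], [-59.91, 239.91], [6.04, 106.73], [-150.56, 150.56]. Speed limits (degrees/s): [127.2, 127.2, 172.46, 172.46, 180, 180, 180].

### API

Orientations are given as a 3x3 rotation matrix whose columns are the frame's x, y, z axes.
In Python, from cell import env, read_camera gives the robot as it stands. The module is installed in compiled form; this text tells all that it offers.
- The arm moves only by the tool step_arm, never from a script. Its argument "targets" is a list of rows, each an object of numbers: "wx", "wy", "wz": the turn, a rotation vector about the tool's x, y, z in degrees; "dx", "dy", "dz": the shift along the tool's x, y, z in cm; "jaw": the opening, from -1 (shut) to 1 (fully open). In form: [{"wx": .., "wy": .., "wz": .., "dx": .., "dy": .., "dz": .., "jaw": ..}, ...]. A call has exactly 5 rows; each row shifts and turns the commanded pose from where the row before left it, along the tool's axes as they then stand; what a row does not reach is not made up. A row lasts 1/8 s, in which the tool goes at most 62.5 mm and 10.7 degrees, less where a joint would pass 70% of its speed; a pose out of reach is approached as far as the arm can. A call with a gripper value outside its range is refused whole. The fingers move at their own pace and stop on an object; "squeeze" is the grip in N (left out, the last holds). Time passes only in rows, so rows that do not move let the fingers close, or fill a call up. It gives the time, the measured TCP pose, the force and the opening at its end, in the units of the state.
- env.get_state(): the state, without advancing time (a new reading comes with each control period).
- read_camera(name): name is "scene" or "top" or "wrist"; returns a dict with "image" (400x640x3 uint8, blue, green, red), "fx", "fy", "cx", "cy" (pixels), "dist_coeffs" ([k1, k2, p1, p2, k3] as OpenCV has them; the pictures are not rectified), "rvec" (rotation vector, rad) and "tvec" (3), from world to camera coordinates, as OpenCV has them; the wrist camera has in their place "mount" (4x4, takes a point from camera to tool coordinates, whose origin is the TCP and whose axes are the flange's). Camera axes: x right, y down, z forward; pixel columns grow to the right and rows downward; lengths in m; the calibration is good to about 2 mm. A picture is of the moment at which its call begins: read the wrist's pose just before it. There is no depth.
- env.hand_in(): hands the job in, once; it reports no verdict.
The state is a dict: "clock": time; "joints": joint angles; "dq": joint speeds; "joint_torque": joint torques, N m; "eef_pos": TCP position; "eef_rot": TCP orientation; "ft_force": force on the tool from outside, world axes, zero at the start; "torque": the same for the moment, N m; "finger_gap": opening from 0.0 (shut) to 1.0 (fully open).
Only numpy, scipy, OpenCV 4.12 (cv2) and the standard library are available. Lean on these libraries where they do the work, as an engineer would, in place of code of your own. Each camera call takes 0.05 s, during which the arm holds its last target.

### The job

Squeeze the latch of the humidity box's shutter and slide the shutter fully open until it locks in its last notch, turn the carousel until the thickest shiitake cap lies under the window, lift that cap out and set it down dome up on the cutting board without dropping it. Then squeeze the latch again and slide the shutter back to its middle (airing) notch, leaving it locked there. Leave the two flat caps in the box and do not disturb the board or the things lying beside it.

Things in the scene. Friction and masses are not known exactly. Their poses are not given: they have to be found in the camera images.
- box: Humidity box, fixed on the table: 270 x 270 mm, 64 mm high, white tray, clear walls and lid. Origin: centre of its underside, on the carousel's axis; x to its rear, y to its left, z up; its front faces the robot. Inside turns a white disc, radius 122 mm, top 20 mm above the table, with 4 pockets 91 mm from its axis, 90 degrees apart; the one by the window starts empty.
- window (a point): Picking place, level with the lid's top (63.5 mm above the table), axes as the box's, 64.5 mm in front (-x) and 64.5 mm left (+y) of the box's axis. The window in the lid reaches from 47 mm in front of this point to 35 mm behind it and 64 mm to both sides in y. Behind it runs a low guide strip (top 69 mm above the table), in front a notched rail (top 74 mm).
- shutter (a joint): Travel of the grey shutter plate over the window, m: 0 shut, 0.130 fully open (end stop 0.1315); it opens to the right (the box's -y), friction 1.5 N. The front rail has three notches: 0 shut, 0.040 airing (middle), 0.130 open (last), each with about 1.5 mm of play. Unless the latch is squeezed it is held firmly in its notch.
- shutter_grip (a point): Middle of the black two-part grip on the shutter, above the front rail, 108 mm above the table; axes as the box's; moves with the shutter. Right half: rigid post, outer face 18 mm to -y, 24 mm wide in x. Left half: sprung latch lever, outer face 18 mm to +y, 22 mm wide. So 36 mm across y at rest, 27 mm when squeezed at this height. Both end 13 mm above this point.
- latch (a joint): Latch lever angle, rad: 0 tooth fully in a notch (locked), about 0.17 tooth resting on the rail between notches, 0.26 fully squeezed (free). Its spring drops the tooth into a notch that comes under it.
- latch_tab (a point): On the lever's outer (left) face, 34 mm above its pivot and 108 mm above the table; turns with the lever. Push it to the right, toward the post, to lift the tooth: about 8 N for the full 9 mm. Low beside the lever its steel tooth arm points left (27 mm long, top 80 mm above the table, its end rising to 88 mm); keep fingertips 85 mm or more above the table here.
- carousel_knob (a point): On the carousel's axis, 88 mm above the table: black bar knob above the lid that turns the disc. Bar 36 mm long along this point's x axis, 12 mm wide along its y, from 70 to 94 mm above the table; fingertips need to stay above the guide strip (69 mm). The axes turn with the disc: pockets lie at 45, 135 (empty), 225 and 315 degrees from this x axis, counter-clockwise from above.
- carousel (a joint): Carousel angle, rad, 0 at the start, growing counter-clockwise seen from above; turns both ways against 0.06 N m of friction and stays where it is left.
- shiitake_thick: The wanted mushroom: brown domed shiitake cap, 58 x 52 mm across and 31 mm high, clearly the thickest and widest of the three in the box, in a pocket of the carousel, a quarter turn (give or take 15 degrees) to one side or the other of the window. Origin at the centre of its underside, z up through the dome. Caps are irregular and may settle a little tilted.
- shiitake_flat_1: Flat shiitake cap, 49 mm across, 20 mm high, in another pocket; stays in the box. Origin at the centre of its underside.
- shiitake_flat_2: Flat shiitake cap, 47 mm across, 20 mm high, in the pocket opposite the window; stays in the box. Origin at the centre of its underside.
- board: Loose wooden cutting board, 18 mm thick, 125 x 210 mm. Origin on its underside, mid-length; x across its width (the wood reaches from -79 to +46 mm), y along its length (+-105 mm), so the middle of its top is at (-16, 0, 18) mm.
- cutter: Yellow bow cutter, 70 x 186 x 17 mm, lying behind the board; to be left alone. Origin at the centre of its underside.
- shiitake_out_1: Shiitake cap, 47 x 53 x 28 mm, lying on the table in front of the box; to be left alone. Origin at the centre of its underside.
- shiitake_out_2: Shiitake cap, 52 x 55 x 28 mm, beside the former; to be left alone. Origin at the centre of its underside.

How it is judged (in metres and radians):
On the way, in this order (a step that is already met when the one before it is completed fails the run):
1. the shutter is slid fully open and its latch has dropped into the last notch (value of joint shutter above 0.1265 m and value of joint latch below 0.06 rad), for 0.2 s.
2. the thick cap is lifted out through the window, clear of the lid, with the shutter still open (height (world z) of shiitake_thick above 0.075 m and value of joint shutter above 0.1265 m), for 0.1 s.
At the end, for the whole second after the job is handed in: The shutter is in its middle notch (40 mm open, within 3.5 mm) with the latch tooth dropped in (under 0.06 rad); the thick cap lies at rest on the board, on its underside, dome up within 40 degrees, its centre 14 mm or more inside the board's edges; both flat caps still lie on the carousel (value of joint shutter between 0.0365 and 0.0435 m and value of joint latch below 0.06 rad and x of shiitake_thick in the frame of board between -0.065 and 0.032 m and y of shiitake_thick in the frame of board between -0.09 and 0.09 m and z of shiitake_thick in the frame of board between 0.01 and 0.035 m and angle between shiitake_thick's own z axis and vertical below 0.7 rad and linear speed of shiitake_thick below 0.02 m/s and horizontal distance between each of shiitake_flat_1, shiitake_flat_2 and carousel_knob below 0.115 m and height (world z) of each of shiitake_flat_1, shiitake_flat_2 below 0.03 m); the robot touches nothing.
It fails at once if the thick cap is dropped (faster than 1.2 m/s) (linear speed of shiitake_thick above 1.2 m/s).
It fails at once if a flat cap is taken out of the box (height (world z) of any of shiitake_flat_1, shiitake_flat_2 above 0.06 m).
It fails at once if the cutter or a cap lying on the table is shifted by more than 20 mm (distance of any of cutter, shiitake_out_1, shiitake_out_2 from where it was at the start of the episode above 0.02 m).
It fails at once if the board is pushed by more than 30 mm (distance of board from where it was at the start of the episode above 0.03 m).
It also fails if it takes over 72 s, if anything falls off the work surface, if the arm or the gripper's body presses on something with over 40 N, if the wrist force passes 120 N, or if a joint passes its speed limit or range.

## Working session

There is one attempt and no reset: what is moved stays moved. The work goes in short steps, Python scripts to look and compute and a tool call to move; the robot and the scene stay as the last step left them, time stands still between calls to the robot, and variables do not carry over. Pictures are saved under pics/ and viewed, and the job is handed in when it is done.

Besides the shell and the picture viewer there is one more tool, called after "Emit:" as a command line: name --argument value ..., lists and objects as JSON in quotes. step_arm: Moves the arm, as the interface text tells. Its arguments: {"type":"object","properties":{"targets":{"type":"array"},"squeeze":{"type":"number"}},"required":["targets"]}

```bash
mkdir -p pics; cat > h.py <<'E'
import numpy as np, cv2
from cell import env, read_camera
def snap(name,fn):
    c=read_camera(name); cv2.imwrite('pics/'+fn,c['image']); return c
def ray(c,px,st=None):
    K=np.array([[c['fx'],0,c['cx']],[0,c['fy'],c['cy']],[0,0,1]])
    u=cv2.undistortPoints(np.array([[px]],float),K,np.array(c['dist_coeffs'],float))[0,0]
    d=np.array([u[0],u[1],1.])
    if 'mount' in c:
        M=np.array(c['mount']);R=np.array(st['eef_rot']).reshape(3,3);p=np.array(st['eef_pos'])
        o=R@M[:3,3]+p; d=R@M[:3,:3]@d
    else:
        R,_=cv2.Rodrigues(np.array(c['rvec'],float)); o=-R.T@np.array(c['tvec'],float).ravel(); d=R.T@d
    return o,d
def atz(c,px,z,st=None):
    o,d=ray(c,px,st); return o+d*(z-o[2])/d[2]
E
python3 - <<'E'
from h import *
s=env.get_state()
for k,v in s.items(): print(k,np.round(v,3).tolist())
for n in ['scene','top','wrist']:
    c=snap(n,n+'0.png'); print(n,{k:np.round(v,4).tolist() for k,v in c.items() if k!='image'})
E
```

```text
clock 0.0
joints [70.548, 34.384, -0.147, 91.682, 0.104, 54.023, -4.575]
dq [-0.045, -0.017, -0.046, -0.015, 0.008, 0.004, -0.003]
joint_torque [0.002, -76.508, 1.497, -25.236, -0.052, 0.017, 0.0]
eef_pos [0.188, -0.7, 0.229]
eef_rot [[0.966, 0.26, -0.001], [0.26, -0.966, 0.001], [-0.0, -0.002, -1.0]]
ft_force [-0.386, 1.08, 0.015]
torque [-0.008, 0.017, -0.021]
finger_gap 1.002
scene {'fx': 435.2126, 'fy': 435.2126, 'cx': 319.3004, 'cy': 196.9527, 'dist_coeffs': [0.0047, 0.0, 0.0, 0.0, 0.0], 'rvec': [0.9483, -2.1758, 1.3673], 'tvec': [0.3368, 0.2796, 0.6345]}
top {'fx': 366.4008, 'fy': 366.4008, 'cx': 320.743, 'cy': 196.7575, 'dist_coeffs': [-0.0709, 0.0, 0.0, 0.0, 0.0], 'rvec': [2.1736, -2.1534, 0.1317], 'tvec': [-0.032, 0.5411, 1.0296]}
wrist {'fx': 325.7963, 'fy': 325.7963, 'cx': 321.2181, 'cy': 196.3484, 'dist_coeffs': [-0.0445, 0.0, 0.0, 0.0, 0.0], 'mount': [[-0.0009, -0.9616, -0.2743, 0.0764], [1.0, -0.0012, 0.001, 0.001], [-0.0013, -0.2743, 0.9616, -0.1553], [0.0, 0.0, 0.0, 1.0]]}
```

View pics/scene0.png

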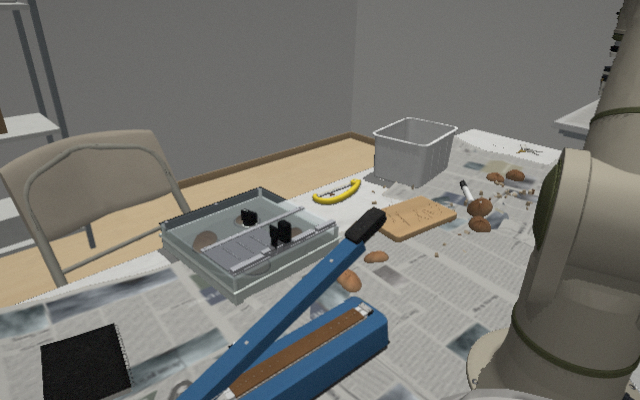

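View pics/top0.png

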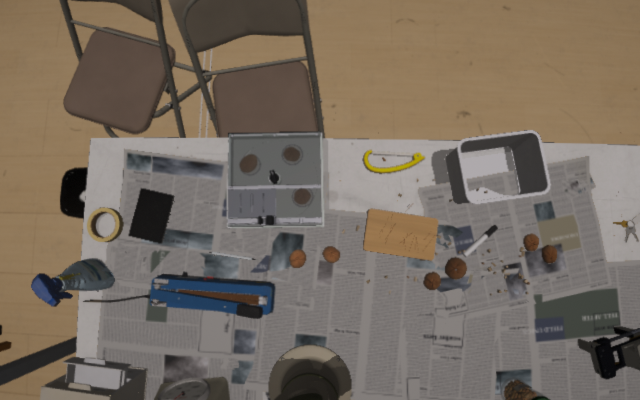

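View pics/wrist0.png

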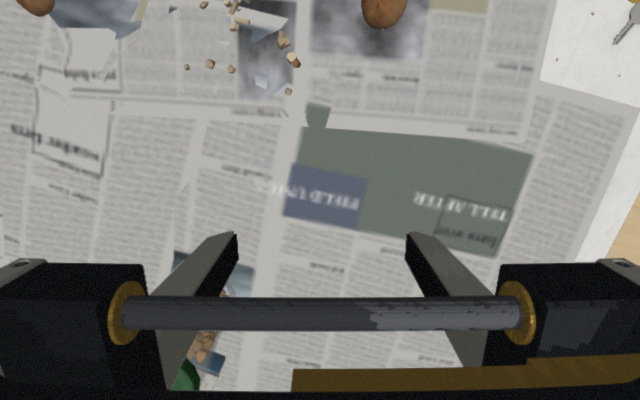

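The top view shows the box around (275,180), the board around (400,235), the cutter around (393,160) and the two table caps at (298,258) and (331,255). I'll enlarge it.

```bash
python3 - <<'E'
from h import *
im=cv2.imread('pics/top0.png')
cv2.imwrite('pics/t1.png',cv2.resize(im[125:235,215:335],None,fx=6,fy=5.4545,interpolation=cv2.INTER_CUBIC))
cv2.imwrite('pics/t2.png',cv2.resize(im[140:280,280:450],None,fx=4,fy=4,interpolation=cv2.INTER_CUBIC))
s=cv2.imread('pics/scene0.png')
cv2.imwrite('pics/s1.png',cv2.resize(s[175:305,150:350],None,fx=4,fy=4,interpolation=cv2.INTER_CUBIC))
E
```

```text
(no output)
```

View pics/t1.png

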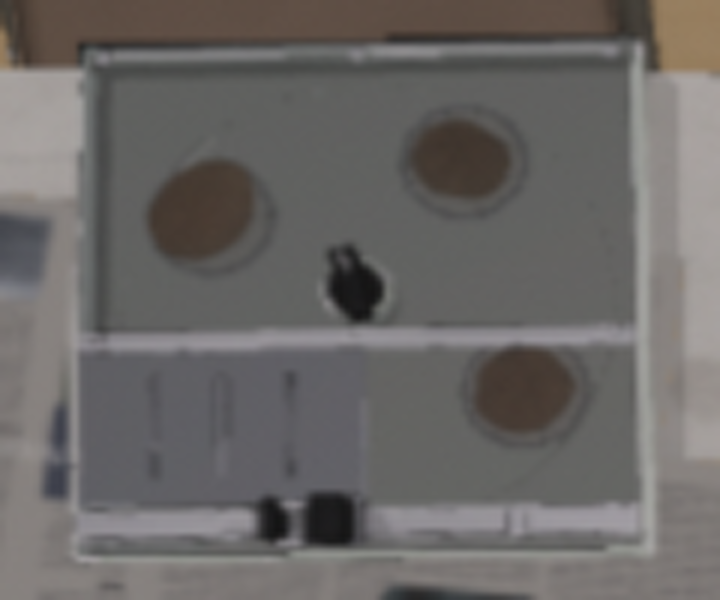

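View pics/t2.png

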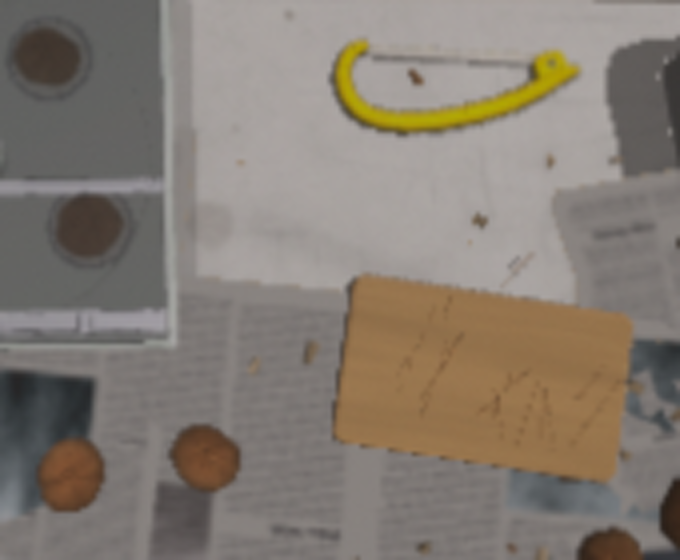

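View pics/s1.png

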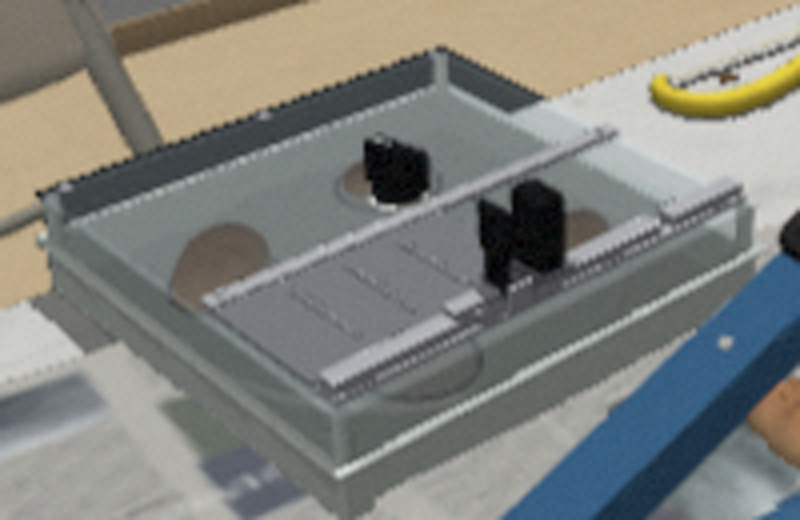

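```bash
cat > m1.py <<'E'
from h import *
c=read_camera('top')
f=lambda u,v,z:atz(c,(215+u/6,125+v/5.4545),z)
g=lambda u,v,z:atz(c,(280+u/4,140+v/4),z)
pr=lambda n,p:print(n,np.round(p,4))
C=[f(82,48,.064),f(640,42,.064),f(652,555,.064),f(78,555,.064)]
for p in C: pr('corner',p)
pr('cen',np.mean(C,0))
for a,b in [(0,1),(3,2),(3,0),(2,1)]:
    d=C[b]-C[a]; print(np.linalg.norm(d), np.degrees(np.arctan2(d[1],d[0])))
P={'thickpocket':(212,212),'f2':(465,162),'f1':(525,395)}
for k,v in P.items(): pr(k,f(*v,.02))
pr('thickcap top',f(202,210,.045)); pr('f1cap',f(523,390,.038))
pr('grip l',f(272,520,.121)); pr('grip r',f(330,520,.121))
pr('knob',f(355,290,.094))
for u,v in [(355,275),(632,315),(612,482),(338,440)]: pr('board',g(u,v,.018))
pr('out1',g(70,475,.02));pr('out2',g(205,457,.02))
E
python3 m1.py
```

```text
corner [0.7176 0.2401 0.064 ]
corner [ 0.7229 -0.0278  0.064 ]
corner [ 0.4536 -0.0357  0.064 ]
corner [0.4508 0.2313 0.064 ]
cen [0.5862 0.102  0.064 ]
0.2679559686362792 -88.87484780056705
0.26701742885209045 -89.3882325165162
0.2669988440272012 1.893419927289884
0.26938019995725765 1.6847120054107543
thickpocket [0.6389 0.1827 0.02  ]
f2 [0.6677 0.0581 0.02  ]
f1 [0.5403 0.0264 0.02  ]
thickcap top [0.6348 0.1828 0.045 ]
f1cap [0.5408 0.0266 0.038 ]
grip l [0.4668 0.132  0.121 ]
grip r [0.4671 0.1065 0.121 ]
knob [0.5842 0.1015 0.094 ]
board [ 0.509  -0.1679  0.018 ]
board [ 0.4812 -0.3725  0.018 ]
board [ 0.3596 -0.3549  0.018 ]
board [ 0.3891 -0.1551  0.018 ]
out1 [0.3625 0.0382 0.02  ]
out2 [ 0.3762 -0.0588  0.02  ]
```

Emit:
step_arm --targets '[{"wz": 6.9}, {"wz": 6.8}, {"dx": 3.0, "dy": -4.0}, {"dx": 3.0, "dy": -4.0}, {"dx": 3.0, "dy": -4.0}]'

```text
invalid input at $.targets[0]: expected keys wx, wy, wz, dx, dy, dz, jaw
```

```bash
cat >> h.py <<'E'
def go(x,y,z,yaw=1.3):
    """remaining turn/shift in tool axes (cm, deg) to TCP goal; tool x at world yaw"""
    s=env.get_state();R=np.array(s['eef_rot']).reshape(3,3);p=np.array(s['eef_pos'])
    a=np.degrees(np.arctan2(R[1,0],R[0,0])); d=R.T@(np.array([x,y,z])-p)*100
    print('t',round(s['clock'],2),'pos',np.round(p,4),'yaw',round(a,2),'tiltz',np.round(R[:,2],3),'F',np.round(s['ft_force'],1),'gap',round(float(s['finger_gap']),3))
    print(' need wz',round(a-yaw,2),'d',np.round(d,2),'q',np.round(s['joints'],0))
E
python3 -c "
from h import *
go(.46,-.2,.25)"
```

```text
t 0.2 pos [ 0.1883 -0.6998  0.2291] yaw 15.06 tiltz [-0.     0.001 -1.   ] F [ 0.4 -0.4 -0.1] gap 1.002
 need wz 13.76 d [ 39.23 -41.21  -2.06] q [71. 34. -0. 92.  0. 54. -5.]
```

Emit:
step_arm --targets '[{"wx": 0, "wy": 0, "wz": 6.9, "dx": 0, "dy": 0, "dz": 0, "jaw": 0.3}, {"wx": 0, "wy": 0, "wz": 6.8, "dx": 0, "dy": 0, "dz": 0, "jaw": 0.3}, {"wx": 0, "wy": 0, "wz": 0, "dx": 3, "dy": -4, "dz": 0, "jaw": 0.3}, {"wx": 0, "wy": 0, "wz": 0, "dx": 3, "dy": -4, "dz": 0, "jaw": 0.3}, {"wx": 0, "wy": 0, "wz": 0, "dx": 3, "dy": -4, "dz": 0, "jaw": 0.3}]' --squeeze 25

```text
clock: 0.82
eef_pos: [0.2762, -0.5767, 0.2294]
eef_rot: [[1.0, 0.024, -0.0], [0.024, -1.0, 0.0], [-0.0, -0.0, -1.0]]
ft_force: [0.7, -0.1, 0.6]
finger_gap: 0.654
```

```bash
python3 -c "
from h import *
go(.46,-.2,.23)"
```

```text
t 0.82 pos [ 0.2762 -0.5767  0.2294] yaw 1.35 tiltz [-0.  0. -1.] F [ 0.7 -0.1  0.6] gap 0.654
 need wz 0.05 d [ 19.26 -37.22  -0.05] q [ 57.  28.   3. 104.  -2.  48. -27.]
```

Emit:
step_arm --targets '[{"wx": 0, "wy": 0, "wz": 0, "dx": 3.2, "dy": -4.5, "dz": 0, "jaw": 0.3}, {"wx": 0, "wy": 0, "wz": 0, "dx": 3.2, "dy": -4.5, "dz": 0, "jaw": 0.3}, {"wx": 0, "wy": 0, "wz": 0, "dx": 3.2, "dy": -4.5, "dz": 0, "jaw": 0.3}, {"wx": 0, "wy": 0, "wz": 0, "dx": 3.2, "dy": -4.5, "dz": 0, "jaw": 0.3}, {"wx": 0, "wy": 0, "wz": 0, "dx": 3.2, "dy": -4.5, "dz": 0, "jaw": 0.3}]'

```text
clock: 1.45
eef_pos: [0.431, -0.3478, 0.2297]
eef_rot: [[1.0, 0.024, 0.0], [0.024, -1.0, -0.0], [0.0, 0.0, -1.0]]
ft_force: [0.5, -1.1, 0.7]
finger_gap: 0.647
```

Emit:
step_arm --targets '[{"wx": 0, "wy": 0, "wz": 0, "dx": 1.0, "dy": -5, "dz": 0, "jaw": 0.3}, {"wx": 0, "wy": 0, "wz": 0, "dx": 1.0, "dy": -5, "dz": 0, "jaw": 0.3}, {"wx": 0, "wy": 0, "wz": 0, "dx": 1.0, "dy": -5, "dz": 0, "jaw": 0.3}, {"wx": 0, "wy": 0, "wz": 0, "dx": 0, "dy": -5, "dz": 0, "jaw": 0.3}, {"wx": 0, "wy": 0, "wz": 0, "dx": 0, "dy": -5, "dz": 0, "jaw": 0.3}]'

```text
clock: 2.08
eef_pos: [0.4541, -0.097, 0.2297]
eef_rot: [[1.0, 0.024, 0.0], [0.024, -1.0, -0.0], [0.0, 0.0, -1.0]]
ft_force: [1.6, -0.9, 0.3]
finger_gap: 0.652
```

```bash
python3 -c "
from h import *
go(.467,.1145,.23)"
```

```text
t 2.08 pos [ 0.4541 -0.097   0.2297] yaw 1.36 tiltz [ 0. -0. -1.] F [ 1.6 -0.9  0.3] gap 0.652
 need wz 0.06 d [  1.8  -21.11  -0.03] q [  5.  17.  -0. 125.   0.  39. -84.]
```

Emit:
step_arm --targets '[{"wx": 0, "wy": 0, "wz": 0, "dx": 0.3, "dy": -5, "dz": 0, "jaw": 0.3}, {"wx": 0, "wy": 0, "wz": 0, "dx": 0.3, "dy": -5, "dz": 0, "jaw": 0.3}, {"wx": 0, "wy": 0, "wz": 0, "dx": 0.3, "dy": -4, "dz": 0, "jaw": 0.3}, {"wx": 0, "wy": 0, "wz": 0, "dx": 0, "dy": -3, "dz": 0, "jaw": 0.3}, {"wx": 0, "wy": 0, "wz": 0, "dx": 0, "dy": -1.5, "dz": 0, "jaw": 0.3}]'

```text
clock: 2.7
eef_pos: [0.4587, 0.088, 0.2296]
eef_rot: [[1.0, 0.026, 0.0], [0.026, -1.0, 0.0], [0.0, -0.0, -1.0]]
ft_force: [-0.1, 0.1, 0.0]
finger_gap: 0.649
```

```bash
python3 -c "
from h import *
go(.467,.1145,.23)
c=snap('wrist','w1.png')
c=snap('top','t3.png')
"
```

```text
t 2.7 pos [0.4587 0.088  0.2296] yaw 1.48 tiltz [ 0.  0. -1.] F [-0.1  0.1  0. ] gap 0.649
 need wz 0.18 d [ 0.9  -2.62 -0.04] q [ -15.   17.   -3.  124.    2.   39. -108.]
```

View pics/w1.png

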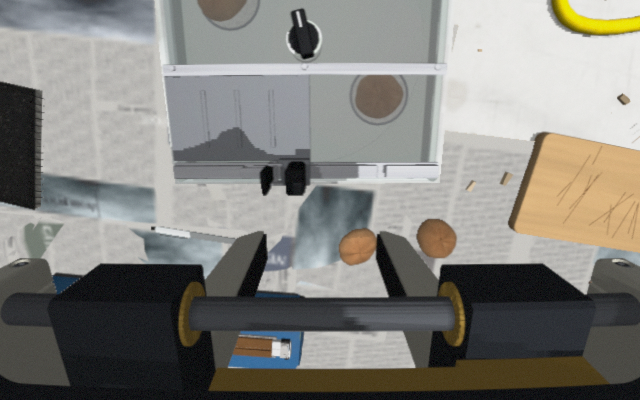

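The wrist view shows the latch lever at (266,180), the post at (296,178), the knob at (302,35) and the flat_1 cap at (378,97). I'll enlarge it to measure.

```bash
python3 - <<'E'
import cv2
im=cv2.imread('pics/w1.png')
cv2.imwrite('pics/w1b.png',cv2.resize(im[140:210,230:330],None,fx=8,fy=8,interpolation=cv2.INTER_CUBIC))
cv2.imwrite('pics/w1c.png',cv2.resize(im[0:200,150:460],None,fx=2.5,fy=2.5,interpolation=cv2.INTER_CUBIC))
E
```

```text
(no output)
```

View pics/w1b.png

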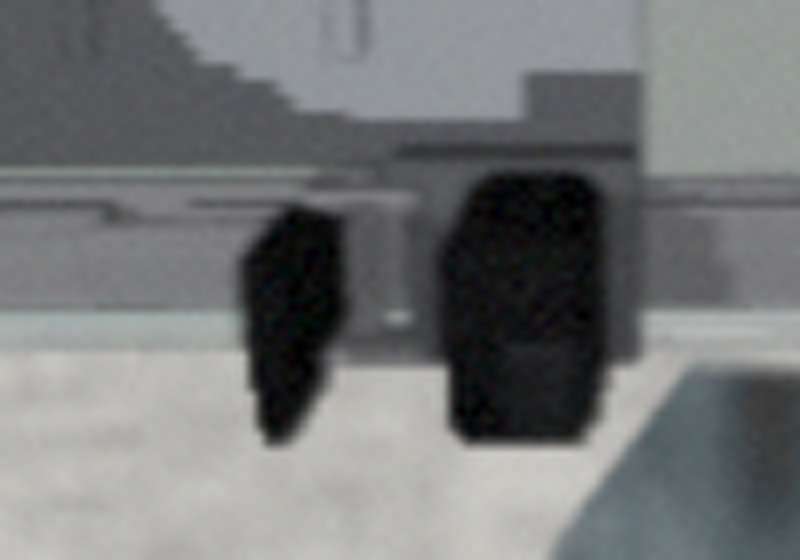

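View pics/w1c.png

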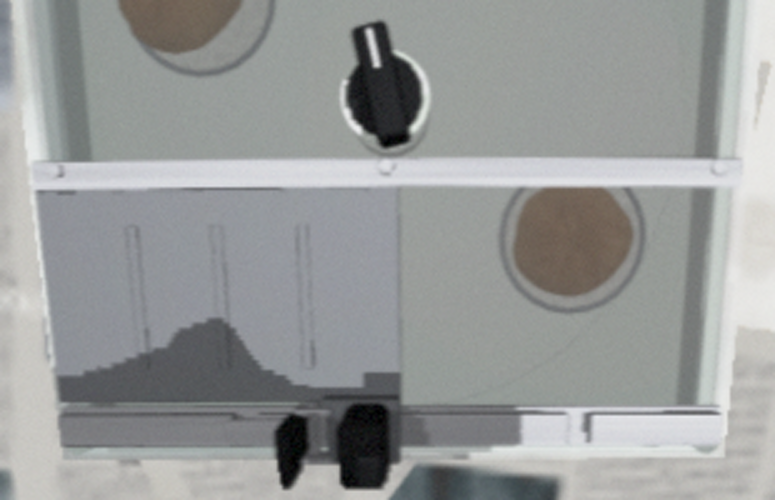

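```bash
python3 - <<'E'
from h import *
s=env.get_state(); c=read_camera('wrist')
f=lambda u,v,z:np.round(atz(c,(230+u/8,140+v/8),z,s),4)
g=lambda u,v,z:np.round(atz(c,(150+u/2.5,0+v/2.5),z,s),4)
print('lever L', f(250,350,.121),'front',f(275,440,.121))
print('post top L/R', f(448,390,.121),f(592,390,.121),'front',f(520,442,.121))
print('plate right edge',f(640,250,.068))
print('knob ends',g(370,25,.094),g(392,142,.094),'wring',g(385,97,.064))
print('corners front',g(60,458,.064),g(724,455,.064),'rail notch',g(577,428,.074),'strip',g(35,172,.069),g(740,170,.069))
print('pocket f1',g(572,240,.02))
E
```

```text
lever L [0.4699 0.1367 0.121 ] front [0.4602 0.1343 0.121 ]
post top L/R [0.4661 0.1161 0.121 ] [0.4665 0.101  0.121 ] front [0.4606 0.1085 0.121 ]
plate right edge [0.4707 0.0977 0.068 ]
knob ends [0.6088 0.1089 0.094 ] [0.5732 0.1012 0.094 ] wring [0.5924 0.1053 0.064 ]
corners front [0.4543 0.2366 0.064 ] [ 0.4621 -0.0342  0.064 ] rail notch [0.4737 0.0287 0.074 ] strip [0.564  0.2338 0.069 ] [ 0.5707 -0.0255  0.069 ]
pocket f1 [0.5453 0.0264 0.02  ]
```

```bash
python3 -c "
from h import *
go(.471,.1145,.101)"
```

```text
t 2.85 pos [0.4587 0.0863 0.2295] yaw 1.4 tiltz [-0. -0. -1.] F [0.6 0.3 0.7] gap 0.651
 need wz 0.1 d [ 1.3  -2.8  12.85] q [ -15.   17.   -3.  124.    2.   39. -108.]
```

Emit:
step_arm --targets '[{"wx": 0, "wy": 0, "wz": 0, "dx": 0.7, "dy": -1.4, "dz": 2, "jaw": 0.3}, {"wx": 0, "wy": 0, "wz": 0, "dx": 0.6, "dy": -1.4, "dz": 2, "jaw": 0.3}, {"wx": 0, "wy": 0, "wz": 0, "dx": 0, "dy": 0, "dz": 2.5, "jaw": 0.3}, {"wx": 0, "wy": 0, "wz": 0, "dx": 0, "dy": 0, "dz": 2, "jaw": 0.3}, {"wx": 0, "wy": 0, "wz": 0, "dx": 0, "dy": 0, "dz": 0, "jaw": 0.3}]'

```text
clock: 3.48
eef_pos: [0.4705, 0.113, 0.1436]
eef_rot: [[1.0, 0.022, -0.003], [0.022, -1.0, -0.002], [-0.003, 0.001, -1.0]]
ft_force: [-0.1, -0.7, -0.1]
finger_gap: 0.653
```

```bash
python3 -c "
from h import *
c=snap('wrist','w2.png');c=snap('scene','s2.png')
go(.471,.1145,.101)
s=cv2.imread('pics/s2.png')
cv2.imwrite('pics/s2b.png',cv2.resize(s[175:305,150:350],None,fx=4,fy=4,interpolation=cv2.INTER_CUBIC))
"
```

```text
t 3.58 pos [0.4714 0.1138 0.145 ] yaw 1.27 tiltz [-0. -0. -1.] F [ 0.4  0.3 -0.3] gap 0.649
 need wz -0.03 d [-0.04 -0.08  4.4 ] q [ -18.   26.   -3.  127.    3.   27. -112.]
```

View pics/w2.png

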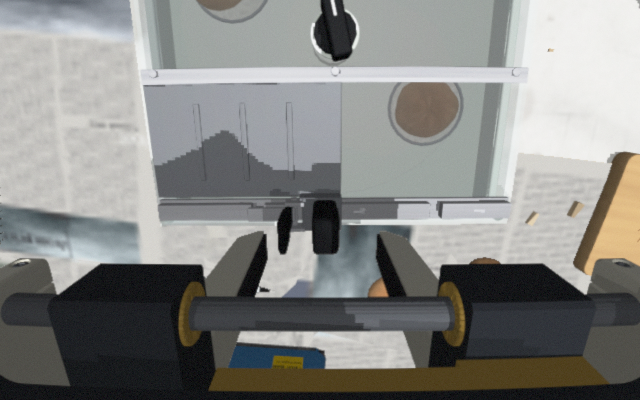

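View pics/s2b.png

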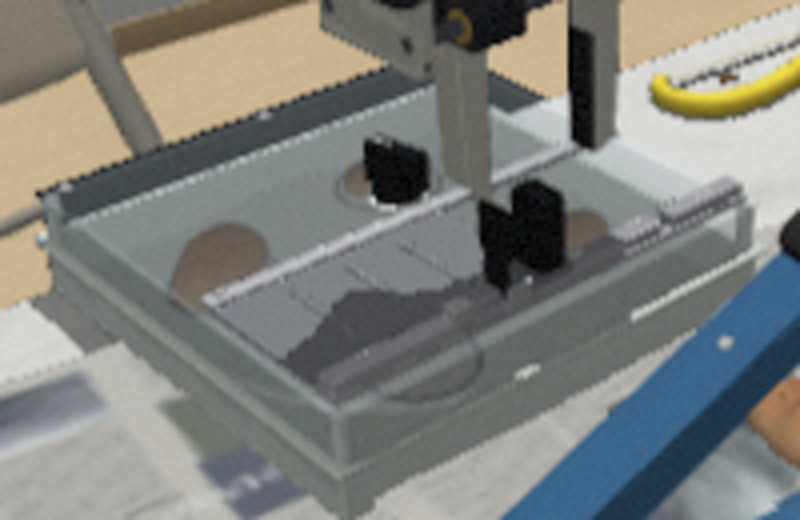

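Emit:
step_arm --targets '[{"wx": 0, "wy": 0, "wz": 0, "dx": 0, "dy": 0, "dz": 1.5, "jaw": 0.3}, {"wx": 0, "wy": 0, "wz": 0, "dx": 0, "dy": 0, "dz": 1.5, "jaw": 0.3}, {"wx": 0, "wy": 0, "wz": 0, "dx": 0, "dy": 0, "dz": 1.3, "jaw": 0.3}, {"wx": 0, "wy": 0, "wz": 0, "dx": 0, "dy": 0, "dz": 0, "jaw": -0.2}, {"wx": 0, "wy": 0, "wz": 0, "dx": 0, "dy": 0, "dz": 0, "jaw": -0.6}]'

```text
clock: 4.2
eef_pos: [0.4713, 0.115, 0.102]
eef_rot: [[1.0, 0.024, 0.0], [0.024, -1.0, 0.0], [0.0, -0.0, -1.0]]
ft_force: [-1.2, 8.4, -5.0]
finger_gap: 0.48
```

Emit:
step_arm --targets '[{"wx": 0, "wy": 0, "wz": 0, "dx": 0, "dy": 0, "dz": 0, "jaw": -0.6}, {"wx": 0, "wy": 0, "wz": 0, "dx": 0, "dy": 0, "dz": 0, "jaw": -0.6}, {"wx": 0, "wy": 0, "wz": 0, "dx": 0, "dy": 0, "dz": 0, "jaw": -0.6}, {"wx": 0, "wy": 0, "wz": 0, "dx": 0, "dy": 0, "dz": 0, "jaw": -0.6}, {"wx": 0, "wy": 0, "wz": 0, "dx": 0, "dy": 0, "dz": 0, "jaw": -0.6}]'

```text
clock: 4.82
eef_pos: [0.4715, 0.1148, 0.1022]
eef_rot: [[1.0, 0.023, 0.001], [0.023, -1.0, 0.0], [0.001, -0.0, -1.0]]
ft_force: [-0.8, 1.4, 7.9]
finger_gap: 0.328
```

```bash
python3 -c "
from h import *
c=snap('wrist','w3.png')
go(.471,.1145,.101)
"
```

```text
t 4.88 pos [0.4715 0.1148 0.1022] yaw 1.34 tiltz [ 0.001  0.    -1.   ] F [-1.7  1.3  6.7] gap 0.329
 need wz 0.04 d [-0.05  0.03  0.12] q [ -19.   30.   -2.  129.    3.   21. -113.]
```

View pics/w3.png

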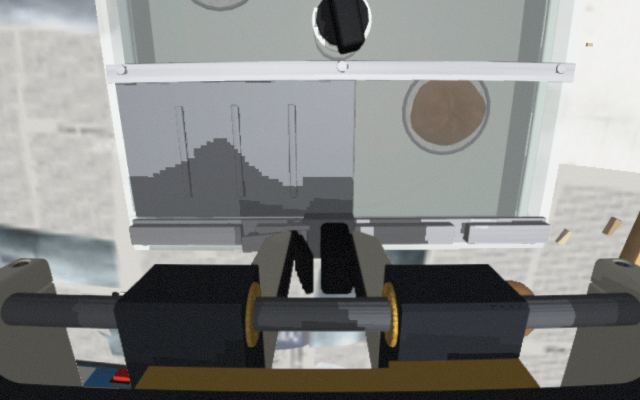

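Emit:
step_arm --targets '[{"wx": 0, "wy": 0, "wz": 0, "dx": 0, "dy": 0, "dz": 0, "jaw": -0.6}, {"wx": 0, "wy": 0, "wz": 0, "dx": 0, "dy": 0.2, "dz": 0, "jaw": -0.6}, {"wx": 0, "wy": 0, "wz": 0, "dx": 0, "dy": 0.3, "dz": 0, "jaw": -0.6}, {"wx": 0, "wy": 0, "wz": 0, "dx": 0, "dy": 0.5, "dz": 0, "jaw": -0.6}, {"wx": 0, "wy": 0, "wz": 0, "dx": 0, "dy": 0, "dz": 0, "jaw": -0.6}]' --squeeze 35

```text
clock: 5.5
eef_pos: [0.4718, 0.1042, 0.1022]
eef_rot: [[1.0, 0.023, 0.001], [0.023, -1.0, -0.0], [0.001, 0.0, -1.0]]
ft_force: [-0.4, -1.3, 7.0]
finger_gap: 0.326
```

```bash
python3 -c "
from h import *
c=snap('wrist','w4.png')
go(.471,.1145,.101)
"
```

```text
t 5.55 pos [0.4718 0.1042 0.1022] yaw 1.3 tiltz [ 0.001 -0.    -1.   ] F [-1.6 -1.9  7.7] gap 0.329
 need wz 0.0 d [-0.05 -1.03  0.12] q [ -17.   30.   -3.  129.    4.   21. -112.]
```

View pics/w4.png

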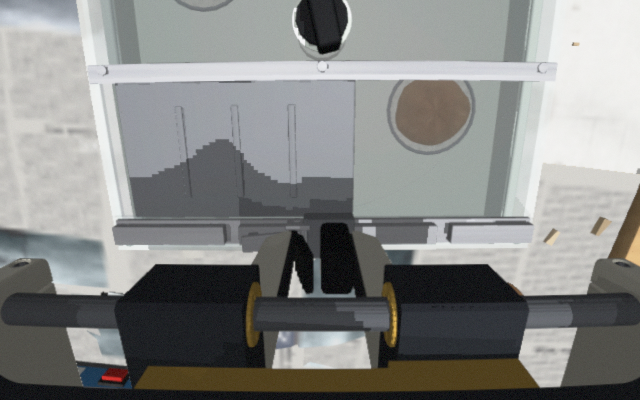

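Emit:
step_arm --targets '[{"wx": 0, "wy": 0, "wz": 0, "dx": 0, "dy": 2, "dz": 0, "jaw": -0.6}, {"wx": 0, "wy": 0, "wz": 0, "dx": 0, "dy": 3, "dz": 0, "jaw": -0.6}, {"wx": 0, "wy": 0, "wz": 0, "dx": 0, "dy": 3, "dz": 0, "jaw": -0.6}, {"wx": 0, "wy": 0, "wz": 0, "dx": 0, "dy": 2.5, "dz": 0, "jaw": -0.6}, {"wx": 0, "wy": 0, "wz": 0, "dx": 0, "dy": 1, "dz": 0, "jaw": -0.6}]'

```text
clock: 6.18
eef_pos: [0.475, -0.0114, 0.1022]
eef_rot: [[1.0, 0.022, 0.002], [0.022, -1.0, -0.0], [0.002, 0.0, -1.0]]
ft_force: [1.7, 2.3, 7.3]
finger_gap: 0.319
```

```bash
python3 -c "
from h import *
c=snap('wrist','w5.png')
go(.474,-.015,.101)
"
```

```text
t 6.22 pos [ 0.4751 -0.0122  0.1022] yaw 1.21 tiltz [ 0.002 -0.001 -1.   ] F [ 1.6 -2.5  7.1] gap 0.326
 need wz -0.09 d [-0.11  0.27  0.12] q [  -2.   30.   -4.  130.    6.   20. -101.]
```

View pics/w5.png

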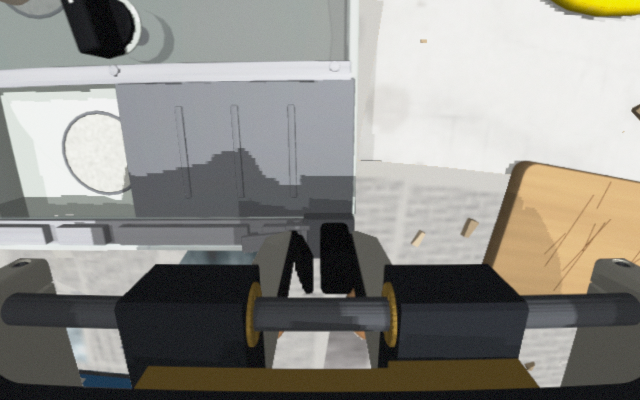

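Emit:
step_arm --targets '[{"wx": 0, "wy": 0, "wz": 0, "dx": 0, "dy": 0.3, "dz": 0, "jaw": -0.6}, {"wx": 0, "wy": 0, "wz": 0, "dx": 0, "dy": 0, "dz": 0, "jaw": -0.6}, {"wx": 0, "wy": 0, "wz": 0, "dx": 0, "dy": 0, "dz": 0, "jaw": 0.1}, {"wx": 0, "wy": 0, "wz": 0, "dx": 0, "dy": 0, "dz": 0, "jaw": 0.3}, {"wx": 0, "wy": 0, "wz": 0, "dx": 0, "dy": 0, "dz": 0, "jaw": 0.3}]'

```text
clock: 6.85
eef_pos: [0.4737, -0.0135, 0.1015]
eef_rot: [[1.0, 0.023, -0.001], [0.023, -1.0, -0.001], [-0.001, 0.001, -1.0]]
ft_force: [-0.4, 0.3, -0.4]
finger_gap: 0.597
```

```bash
python3 -c "
from h import *
c=snap('wrist','w6.png')
go(.474,-.015,.101)
"
```

```text
t 6.9 pos [ 0.4738 -0.0135  0.1015] yaw 1.33 tiltz [-0.001 -0.001 -1.   ] F [-0.4  0.5 -0.3] gap 0.626
 need wz 0.03 d [0.02 0.15 0.05] q [  -2.   30.   -4.  130.    6.   20. -101.]
```

View pics/w6.png

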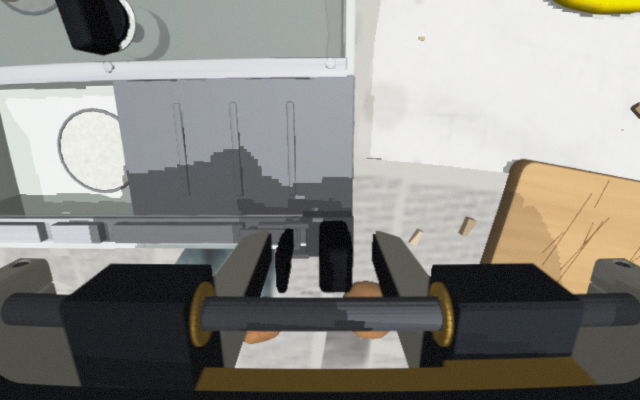

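Emit:
step_arm --targets '[{"wx": 0, "wy": 0, "wz": 0, "dx": 0, "dy": 0, "dz": -2, "jaw": 0.3}, {"wx": 0, "wy": 0, "wz": 0, "dx": 0, "dy": 0, "dz": -3, "jaw": 0.3}, {"wx": 0, "wy": 0, "wz": 0, "dx": 0, "dy": 0, "dz": -4, "jaw": 0.0}, {"wx": 0, "wy": 0, "wz": 0, "dx": 0, "dy": 0, "dz": -2, "jaw": 0.0}, {"wx": 0, "wy": 0, "wz": 0, "dx": 0, "dy": 0, "dz": 0, "jaw": 0.0}]'

```text
clock: 7.52
eef_pos: [0.4747, -0.0135, 0.2128]
eef_rot: [[1.0, 0.023, 0.003], [0.023, -1.0, -0.0], [0.003, 0.0, -1.0]]
ft_force: [0.5, -0.8, -0.5]
finger_gap: 0.501
```

```bash
python3 -c "
from h import *
s=env.get_state();c=snap('wrist','w7.png')
go(.591,.105,.23)
im=c['image']
cv2.imwrite('pics/w7b.png',cv2.resize(im[140:240,230:370],None,fx=5,fy=5,interpolation=cv2.INTER_CUBIC))
"
```

```text
t 7.58 pos [ 0.4741 -0.0134  0.2117] yaw 1.32 tiltz [ 0.001 -0.    -1.   ] F [-0.1 -0.5  0.3] gap 0.499
 need wz 0.02 d [ 11.96 -11.57  -1.82] q [ -0.  19.  -7. 125.   4.  37. -98.]
```

View pics/w7b.png

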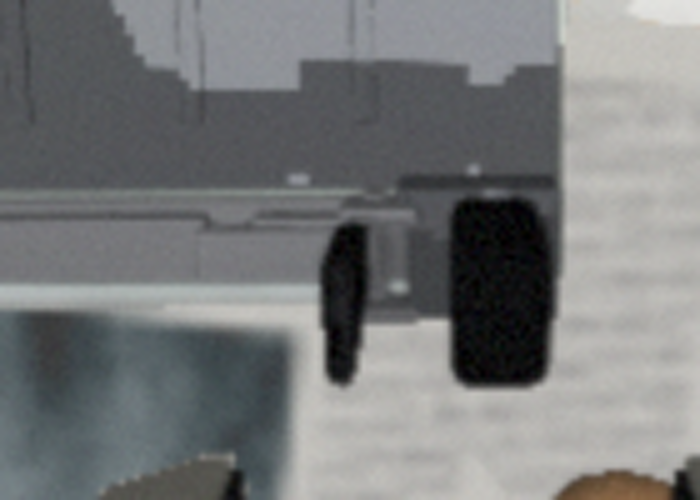

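View pics/w7.png

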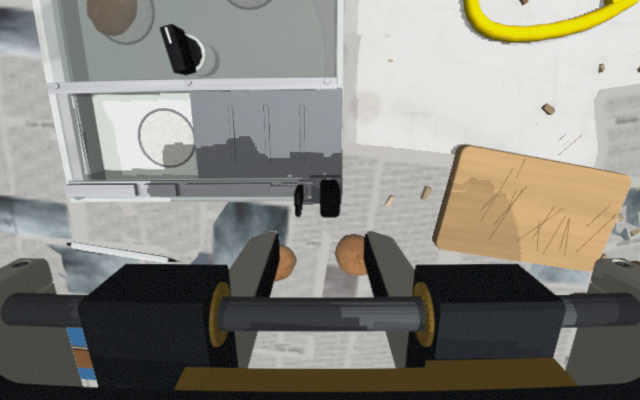

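```bash
python3 - <<'E'
from h import *
s=env.get_state(); c=read_camera('wrist')
f=lambda u,v,z:np.round(atz(c,(230+u/5,140+v/5),z,s),4)
print(f(325,340,.121),f(548,340,.121),'plate edge',f(560,250,.068))
g=lambda u,v,z:np.round(atz(c,(u,v),z,s),4)
print('pocket',g(166,137,.02),'board',g(463,146,.018),g(628,176,.018),g(436,240,.018))
E
```

```text
[0.4707 0.0061 0.121 ] [ 0.4715 -0.0293  0.121 ] plate edge [ 0.4724 -0.0345  0.068 ]
pocket [0.5141 0.1513 0.02  ] board [ 0.5112 -0.1668  0.018 ] [ 0.4834 -0.366   0.018 ] [ 0.4015 -0.1503  0.018 ]
```

Emit:
step_arm --targets '[{"wx": 0, "wy": 0, "wz": 0, "dx": 3, "dy": -3, "dz": 0, "jaw": 0.0}, {"wx": 0, "wy": 0, "wz": 0, "dx": 3.5, "dy": -3.5, "dz": 0, "jaw": 0.0}, {"wx": 0, "wy": 0, "wz": 0, "dx": 3.4, "dy": -3, "dz": 0, "jaw": 0.0}, {"wx": 0, "wy": 0, "wz": 0, "dx": 2, "dy": -2, "dz": 0, "jaw": 0.0}, {"wx": 0, "wy": 0, "wz": -10.6, "dx": 0, "dy": 0, "dz": 0, "jaw": 0.0}]'

```text
clock: 8.25
eef_pos: [0.5909, 0.1071, 0.2093]
eef_rot: [[0.977, 0.213, -0.002], [0.213, -0.977, 0.0], [-0.002, -0.001, -1.0]]
ft_force: [-0.6, -1.0, 0.4]
finger_gap: 0.501
```

```bash
python3 -c "
from h import *
env.get_state();s=env.get_state();c=snap('wrist','w8.png')
go(.5905,.1045,.087,12.2)
"
```

```text
t 8.3 pos [0.5901 0.1057 0.2094] yaw 12.86 tiltz [-0.003 -0.001 -1.   ] F [-0.1  0.2  0.5] gap 0.504
 need wz 0.66 d [ 0.04  0.12 12.24] q [ -9.  27. -10. 109.   6.  44. -99.]
```

View pics/w8.png

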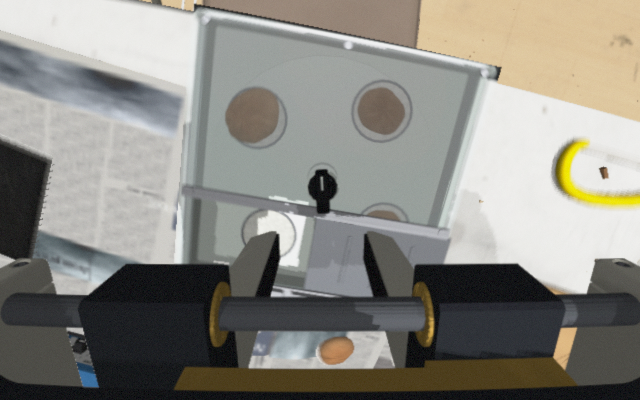

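```bash
python3 - <<'E'
from h import *
s=env.get_state(); c=read_camera('wrist'); im=c['image']
cv2.imwrite('pics/w9.png',cv2.resize(im[150:230,270:380],None,fx=7,fy=7,interpolation=cv2.INTER_CUBIC))
E
```

```text
(no output)
```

View pics/w9.png

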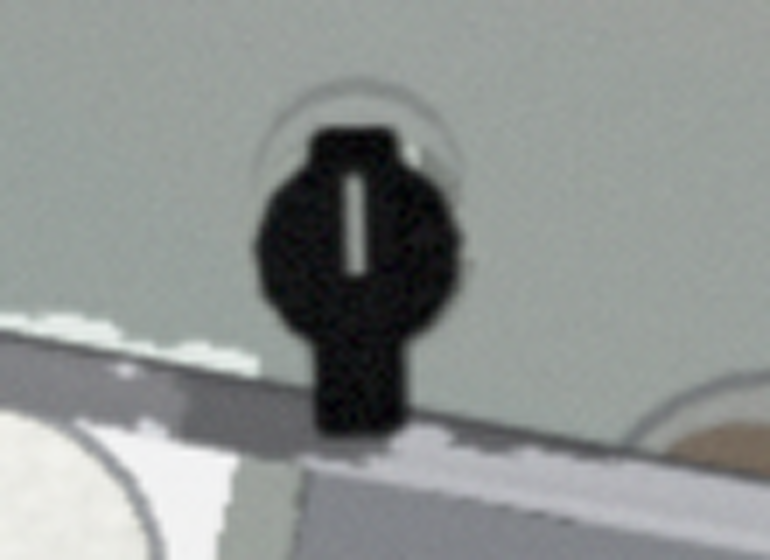

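```bash
python3 - <<'E'
from h import *
s=env.get_state(); c=read_camera('wrist')
a=atz(c,(270+361/7,150+432/7),.094,s); b=atz(c,(270+354/7,150+165/7),.094,s)
print(a,b,(a+b)/2, np.degrees(np.arctan2(*(b-a)[[1,0]])),np.linalg.norm(a-b))
m=(a+b)/2
go(m[0],m[1],.087,12.2)
E
```

```text
[0.57523848 0.10019779 0.094     ] [0.60842073 0.10818059 0.094     ] [0.5918296  0.10418919 0.094     ] 13.526845290623687 0.034128979557850464
t 8.4 pos [0.5897 0.1043 0.2099] yaw 11.79 tiltz [-0.003 -0.    -1.   ] F [-0.2 -0.5  0.4] gap 0.504
 need wz -0.41 d [ 0.24  0.06 12.29] q [  -9.   27.  -10.  109.    6.   44. -100.]
```

Emit:
step_arm --targets '[{"wx": 0, "wy": 0, "wz": -0.8, "dx": 0.1, "dy": 0, "dz": 3, "jaw": 0.0}, {"wx": 0, "wy": 0, "wz": 0, "dx": 0, "dy": 0, "dz": 4, "jaw": 0.0}, {"wx": 0, "wy": 0, "wz": 0, "dx": 0, "dy": 0, "dz": 3.2, "jaw": 0.0}, {"wx": 0, "wy": 0, "wz": 0, "dx": 0, "dy": 0, "dz": 2, "jaw": 0.0}, {"wx": 0, "wy": 0, "wz": 0, "dx": 0, "dy": 0, "dz": 0, "jaw": 0.0}]'

```text
clock: 9.02
eef_pos: [0.5899, 0.1041, 0.0878]
eef_rot: [[0.976, 0.217, -0.004], [0.217, -0.976, -0.001], [-0.004, 0.0, -1.0]]
ft_force: [-0.4, 0.1, 0.2]
finger_gap: 0.499
```

Emit:
step_arm --targets '[{"wx": 0, "wy": 0, "wz": 0, "dx": 0, "dy": 0, "dz": 0, "jaw": -0.5}, {"wx": 0, "wy": 0, "wz": 0, "dx": 0, "dy": 0, "dz": 0, "jaw": -0.9}, {"wx": 0, "wy": 0, "wz": 0, "dx": 0, "dy": 0, "dz": 0, "jaw": -0.9}, {"wx": 0, "wy": 0, "wz": 0, "dx": 0, "dy": 0, "dz": 0, "jaw": -0.9}, {"wx": 0, "wy": 0, "wz": 0, "dx": 0, "dy": 0, "dz": 0, "jaw": -0.9}]' --squeeze 25

```text
clock: 9.65
eef_pos: [0.5913, 0.1065, 0.0902]
eef_rot: [[0.975, 0.222, 0.001], [0.222, -0.975, 0.002], [0.001, -0.002, -1.0]]
ft_force: [-2.4, 4.3, 3.9]
finger_gap: 0.132
```

```bash
python3 - <<'E'
from h import *
go(.591,.104,.087,12.2)
E
```

```text
t 9.65 pos [0.5913 0.1065 0.0902] yaw 12.81 tiltz [ 0.001  0.002 -1.   ] F [-2.4  4.3  3.9] gap 0.132
 need wz 0.61 d [-0.09  0.24  0.32] q [ -10.   36.   -8.  114.    9.   30. -102.]
```

Emit:
step_arm --targets '[{"wx": 0, "wy": 0, "wz": -4, "dx": 0, "dy": -0.2, "dz": 0, "jaw": -0.9}, {"wx": 0, "wy": 0, "wz": -8, "dx": 0, "dy": 0, "dz": 0, "jaw": -0.9}, {"wx": 0, "wy": 0, "wz": -8, "dx": 0, "dy": 0, "dz": 0, "jaw": -0.9}, {"wx": 0, "wy": 0, "wz": -8, "dx": 0, "dy": 0, "dz": 0, "jaw": -0.9}, {"wx": 0, "wy": 0, "wz": -8, "dx": 0, "dy": 0, "dz": 0, "jaw": -0.9}]'

```text
clock: 10.28
eef_pos: [0.5915, 0.1062, 0.0902]
eef_rot: [[0.657, 0.754, 0.001], [0.754, -0.657, -0.0], [0.0, 0.001, -1.0]]
ft_force: [0.7, -1.2, 2.3]
finger_gap: 0.128
```

```bash
python3 - <<'E'
from h import *
go(.591,.104,.087,91.5)
E
```

```text
t 10.28 pos [0.5915 0.1062 0.0902] yaw 48.96 tiltz [ 0.001 -0.    -1.   ] F [ 0.7 -1.2  2.3] gap 0.128
 need wz -42.54 d [-0.2   0.11  0.32] q [ -4.  37. -18. 114.  21.  32. -77.]
```

Emit:
step_arm --targets '[{"wx": 0, "wy": 0, "wz": -8.5, "dx": 0, "dy": 0, "dz": 0, "jaw": -0.9}, {"wx": 0, "wy": 0, "wz": -8.5, "dx": 0, "dy": 0, "dz": 0, "jaw": -0.9}, {"wx": 0, "wy": 0, "wz": -8.5, "dx": 0, "dy": 0, "dz": 0, "jaw": -0.9}, {"wx": 0, "wy": 0, "wz": -8.5, "dx": 0, "dy": 0, "dz": 0, "jaw": -0.9}, {"wx": 0, "wy": 0, "wz": -6, "dx": 0, "dy": 0, "dz": 0, "jaw": -0.9}]'

```text
clock: 10.9
eef_pos: [0.592, 0.1061, 0.0902]
eef_rot: [[0.019, 1.0, 0.002], [1.0, -0.019, -0.0], [-0.0, 0.002, -1.0]]
ft_force: [2.0, -1.4, 2.1]
finger_gap: 0.125
```

Emit:
step_arm --targets '[{"wx": 0, "wy": 0, "wz": 0, "dx": 0, "dy": 0, "dz": 0, "jaw": -0.9}, {"wx": 0, "wy": 0, "wz": 0, "dx": 0, "dy": 0, "dz": 0, "jaw": -0.9}, {"wx": 0, "wy": 0, "wz": 0, "dx": 0, "dy": 0, "dz": 0, "jaw": -0.9}, {"wx": 0, "wy": 0, "wz": 0, "dx": 0, "dy": 0, "dz": 0, "jaw": -0.9}, {"wx": 0, "wy": 0, "wz": 0, "dx": 0, "dy": 0, "dz": 0, "jaw": -0.9}]'

```text
clock: 11.52
eef_pos: [0.5919, 0.1061, 0.0902]
eef_rot: [[0.025, 1.0, 0.002], [1.0, -0.025, -0.001], [-0.001, 0.002, -1.0]]
ft_force: [3.2, -3.6, 5.7]
finger_gap: 0.125
```

```bash
python3 - <<'E'
from h import *
go(.591,.104,.087,91.5)
c=snap('wrist','w10.png'); c=snap('top','t10.png')
cv2.imwrite('pics/t10b.png',cv2.resize(c['image'][125:235,215:335],None,fx=6,fy=5.4545,interpolation=cv2.INTER_CUBIC))
E
```

```text
t 11.53 pos [0.5919 0.1061 0.0902] yaw 88.57 tiltz [ 0.002 -0.001 -1.   ] F [ 3.2 -3.6  5.7] gap 0.125
 need wz -2.93 d [-0.21 -0.09  0.32] q [  3.  39. -29. 113.  32.  35. -48.]
```

View pics/w10.png

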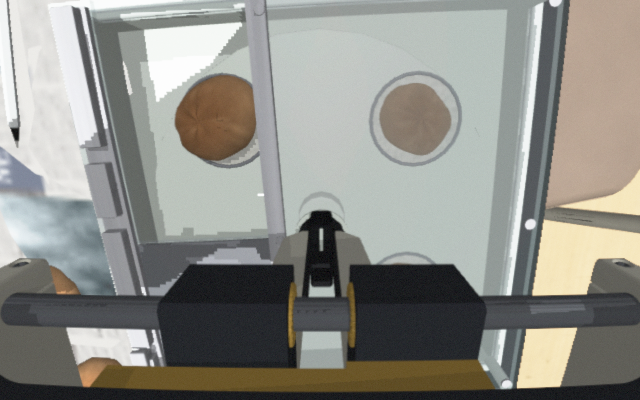

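View pics/t10b.png

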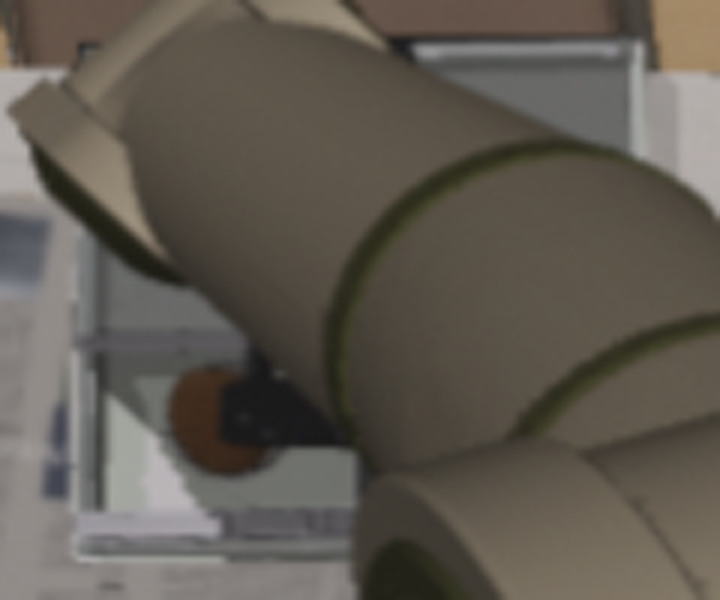

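```bash
python3 - <<'E'
from h import *
s=env.get_state(); c=read_camera('wrist')
for n,p in dict(left=(175,118),right=(262,118),top=(220,74),bot=(215,160),pocket_c=(226,121)).items():
    print(n,np.round(atz(c,p,.028,s),4))
print('strip edge',np.round(atz(c,(256,118),.069,s),4),'rail',np.round(atz(c,(108,118),.074,s),4))
im=c['image']; cv2.imwrite('pics/w11.png',cv2.resize(im[0:260,60:300],None,fx=2.5,fy=2.3,interpolation=cv2.INTER_CUBIC))
E
```

```text
left [0.4983 0.175  0.028 ]
right [0.5557 0.1731 0.028 ]
top [0.531  0.2012 0.028 ]
bot [0.5218 0.1464 0.028 ]
pocket_c [0.5319 0.1719 0.028 ]
strip edge [0.5598 0.1748 0.069 ] rail [0.4829 0.1777 0.074 ]
```

View pics/w11.png

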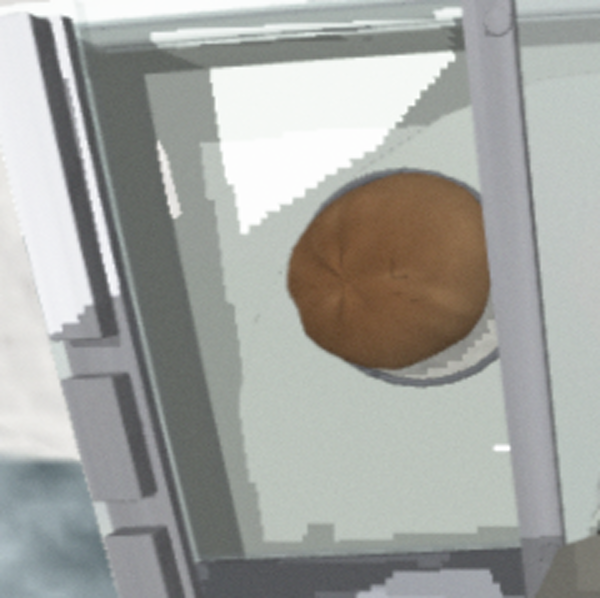

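Emit:
step_arm --targets '[{"wx": 0, "wy": 0, "wz": -2, "dx": 0, "dy": 0, "dz": 0, "jaw": -0.9}, {"wx": 0, "wy": 0, "wz": -2, "dx": 0, "dy": 0, "dz": 0, "jaw": -0.9}, {"wx": 0, "wy": 0, "wz": 0, "dx": 0, "dy": 0, "dz": 0, "jaw": -0.9}, {"wx": 0, "wy": 0, "wz": 0, "dx": 0, "dy": 0, "dz": 0, "jaw": -0.5}, {"wx": 0, "wy": 0, "wz": 0, "dx": 0, "dy": 0, "dz": 0, "jaw": -0.5}]'

```text
clock: 12.3
eef_pos: [0.5902, 0.1071, 0.0893]
eef_rot: [[-0.048, 0.999, -0.001], [0.999, 0.048, 0.0], [0.0, -0.001, -1.0]]
ft_force: [-0.4, -0.6, -0.5]
finger_gap: 0.242
```

Emit:
step_arm --targets '[{"wx": 0, "wy": 0, "wz": 0, "dx": 0, "dy": 0, "dz": -2, "jaw": -0.5}, {"wx": 0, "wy": 0, "wz": 0, "dx": 0, "dy": 0, "dz": -4, "jaw": -0.5}, {"wx": 0, "wy": 0, "wz": 0, "dx": 0, "dy": 0, "dz": -4, "jaw": -0.5}, {"wx": 0, "wy": 0, "wz": 0, "dx": 0, "dy": 0, "dz": -2, "jaw": -0.5}, {"wx": 0, "wy": 0, "wz": 0, "dx": 0, "dy": 0, "dz": 0, "jaw": -0.5}]'

```text
clock: 12.92
eef_pos: [0.5915, 0.1072, 0.212]
eef_rot: [[-0.048, 0.999, 0.003], [0.999, 0.048, 0.001], [0.001, 0.003, -1.0]]
ft_force: [0.5, 0.3, 0.5]
finger_gap: 0.248
```

```bash
python3 - <<'E'
from h import *
go(.525,.171,.2,91.6)
c=snap('wrist','w12.png')
E
```

```text
t 12.93 pos [0.5915 0.1072 0.212 ] yaw 92.75 tiltz [ 0.003  0.001 -1.   ] F [0.5 0.3 0.5] gap 0.248
 need wz 1.15 d [ 6.69 -6.34  1.18] q [  9.  31. -37. 108.  24.  49. -37.]
```

View pics/w12.png

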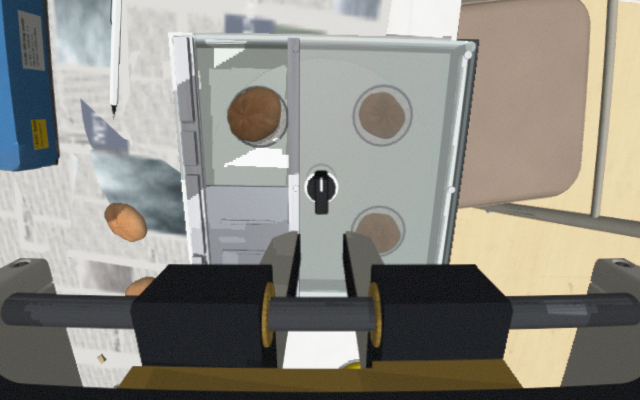

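Emit:
step_arm --targets '[{"wx": 0, "wy": 0, "wz": 10.2, "dx": 0, "dy": 0, "dz": 0, "jaw": 0.5}, {"wx": 0, "wy": 0, "wz": 10.2, "dx": 0, "dy": 0, "dz": 0, "jaw": 0.5}, {"wx": 0, "wy": 0, "wz": 10.2, "dx": 0, "dy": 0, "dz": 0, "jaw": 0.5}, {"wx": 0, "wy": 0, "wz": 10.2, "dx": 0, "dy": 0, "dz": 0, "jaw": 0.5}, {"wx": 0, "wy": 0, "wz": 10.2, "dx": 0, "dy": 0, "dz": 0, "jaw": 0.5}]'

```text
clock: 13.6
eef_pos: [0.5901, 0.1067, 0.2083]
eef_rot: [[0.75, 0.662, -0.002], [0.662, -0.75, -0.0], [-0.002, -0.001, -1.0]]
ft_force: [0.7, 0.4, -0.1]
finger_gap: 0.724
```

Emit:
step_arm --targets '[{"wx": 0, "wy": 0, "wz": 10.2, "dx": 0, "dy": 0, "dz": 0, "jaw": 0.5}, {"wx": 0, "wy": 0, "wz": 10.2, "dx": 0, "dy": 0, "dz": 0, "jaw": 0.5}, {"wx": 0, "wy": 0, "wz": 10.2, "dx": 0, "dy": 0, "dz": 0, "jaw": 0.5}, {"wx": 0, "wy": 0, "wz": 9.6, "dx": 0, "dy": 0, "dz": 0, "jaw": 0.5}, {"wx": 0, "wy": 0, "wz": 0, "dx": -3, "dy": -3, "dz": 0, "jaw": 0.5}]'

```text
clock: 14.22
eef_pos: [0.5607, 0.1341, 0.2082]
eef_rot: [[1.0, 0.021, -0.001], [0.021, -1.0, -0.002], [-0.001, 0.002, -1.0]]
ft_force: [-1.2, 1.2, -1.0]
finger_gap: 0.75
```

```bash
python3 - <<'E'
from h import *
go(.525,.171,.2,1.6)
E
```

```text
t 14.22 pos [0.5607 0.1341 0.2082] yaw 1.18 tiltz [-0.001 -0.002 -1.   ] F [-1.2  1.2 -1. ] gap 0.75
 need wz -0.42 d [-3.49 -3.76  0.82] q [ -11.   26.  -11.  112.    8.   43. -116.]
```

Emit:
step_arm --targets '[{"wx": 0, "wy": 0, "wz": 0, "dx": -3, "dy": -1.8, "dz": 0, "jaw": 0.5}, {"wx": 0, "wy": 0, "wz": 0, "dx": -3, "dy": -1.8, "dz": 0, "jaw": 0.5}, {"wx": 0, "wy": 0, "wz": 0, "dx": -1.5, "dy": 0, "dz": 0, "jaw": 0.5}, {"wx": 0, "wy": 0, "wz": 0, "dx": 0, "dy": 0, "dz": 0, "jaw": 0.5}, {"wx": 0, "wy": 0, "wz": 0, "dx": 0, "dy": 0, "dz": 0, "jaw": 0.5}]'

```text
clock: 14.85
eef_pos: [0.4852, 0.1692, 0.2095]
eef_rot: [[1.0, 0.026, 0.0], [0.026, -1.0, -0.0], [0.0, 0.0, -1.0]]
ft_force: [0.7, 0.4, 0.5]
finger_gap: 0.753
```

```bash
python3 - <<'E'
from h import *
go(.525,.171,.2,1.6)
c=snap('wrist','w13.png')
im=c['image']; cv2.imwrite('pics/w13b.png',cv2.resize(im[80:260,200:440],None,fx=3.3,fy=3.3,interpolation=cv2.INTER_CUBIC))
E
```

```text
t 14.85 pos [0.4852 0.1692 0.2095] yaw 1.47 tiltz [ 0. -0. -1.] F [0.7 0.4 0.5] gap 0.753
 need wz -0.13 d [ 3.98 -0.08  0.95] q [ -16.   22.  -12.  120.    7.   39. -122.]
```

View pics/w13.png

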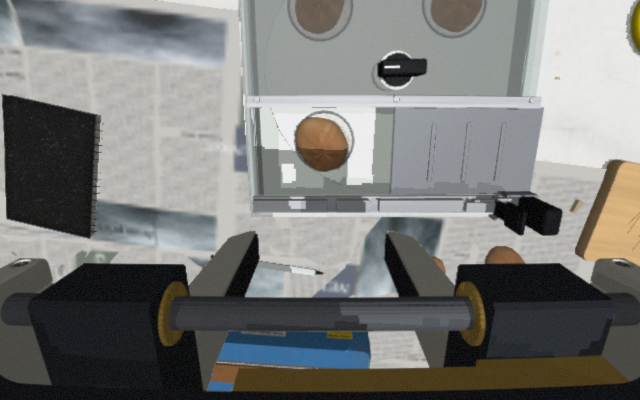

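View pics/w13b.png

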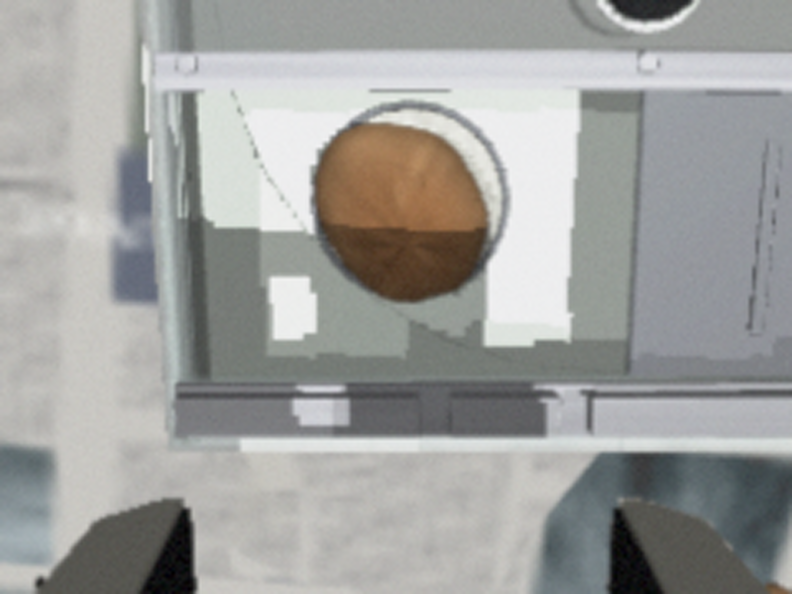

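```bash
python3 - <<'E'
from h import *
s=env.get_state(); c=read_camera('wrist')
f=lambda n,u,v,z:print(n,np.round(atz(c,(200+u/3.3,80+v/3.3),z,s),4))
f('L',315,190,.028);f('R',488,230,.028);f('T',390,123,.03);f('B',408,300,.03);f('pocket',411,202,.02)
f('wl',200,200,.0635);f('shut',633,200,.066);f('strip',400,90,.069);f('rail',400,380,.074);f('knob',645,-25,.094)
go(.5245,.174,.034,1.5)
E
```

```text
L [0.528  0.1954 0.028 ]
R [0.5169 0.1411 0.028 ]
T [0.5489 0.1725 0.03  ]
B [0.4943 0.1656 0.03  ]
pocket [0.5241 0.1654 0.02  ]
wl [0.5281 0.2248 0.0635]
shut [0.5313 0.1046 0.066 ]
strip [0.5591 0.1698 0.069 ]
rail [0.4803 0.1679 0.074 ]
knob [0.5876 0.1121 0.094 ]
t 14.95 pos [0.4852 0.1693 0.2095] yaw 1.47 tiltz [ 0. -0. -1.] F [0.1 0.4 0.5] gap 0.752
 need wz -0.03 d [ 3.94 -0.37 17.55] q [ -16.   22.  -12.  120.    7.   39. -122.]
```

Emit:
step_arm --targets '[{"wx": 0, "wy": 0, "wz": 0, "dx": 1.9, "dy": 0.2, "dz": 1, "jaw": 0.5}, {"wx": 0, "wy": 0, "wz": 0, "dx": 1.8, "dy": 0.1, "dz": 2, "jaw": 0.5}, {"wx": 0, "wy": 0, "wz": 0, "dx": 0, "dy": 0, "dz": 4, "jaw": 0.5}, {"wx": 0, "wy": 0, "wz": 0, "dx": 0, "dy": 0, "dz": 3, "jaw": 0.5}, {"wx": 0, "wy": 0, "wz": 0, "dx": 0, "dy": 0, "dz": 1.5, "jaw": 0.5}]' --squeeze 10

```text
clock: 15.58
eef_pos: [0.5218, 0.1673, 0.0923]
eef_rot: [[1.0, 0.026, -0.002], [0.026, -1.0, -0.001], [-0.002, 0.001, -1.0]]
ft_force: [-0.1, 0.7, 0.9]
finger_gap: 0.749
```

```bash
python3 - <<'E'
from h import *
go(.5225,.1675,.035,1.5)
c=snap('wrist','w14.png');c=snap('scene','s14.png')
s=c['image']
cv2.imwrite('pics/s14b.png',cv2.resize(s[155:305,150:350],None,fx=4,fy=4,interpolation=cv2.INTER_CUBIC))
E
```

```text
t 15.57 pos [0.5218 0.1673 0.0923] yaw 1.52 tiltz [-0.002 -0.001 -1.   ] F [-0.1  0.7  0.9] gap 0.749
 need wz 0.02 d [ 0.08 -0.02  5.73] q [ -17.   34.   -9.  121.   11.   26. -124.]
```

View pics/w14.png

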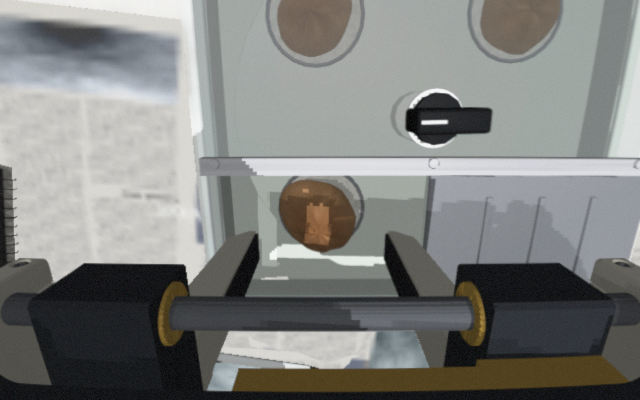

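View pics/s14b.png

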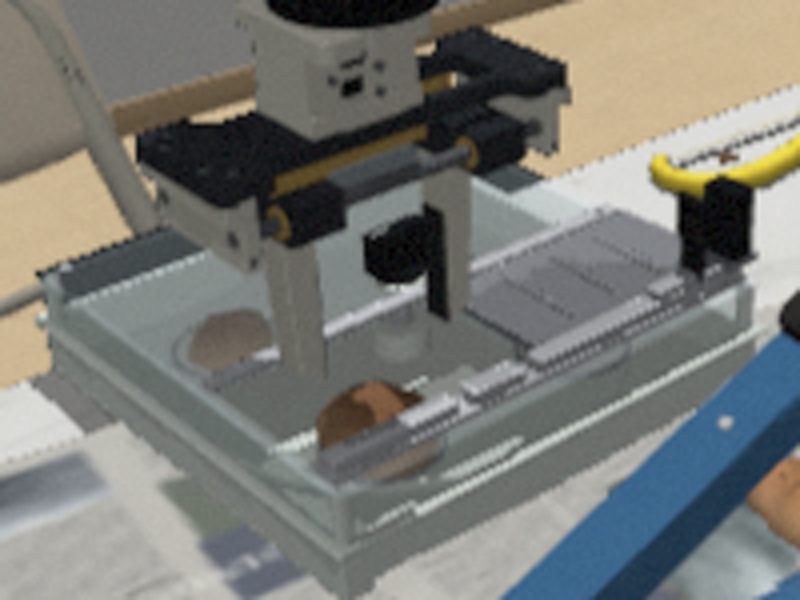

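Emit:
step_arm --targets '[{"wx": 0, "wy": 0, "wz": 0, "dx": 0, "dy": 0, "dz": 1.5, "jaw": 0.5}, {"wx": 0, "wy": 0, "wz": 0, "dx": 0, "dy": 0, "dz": 1.4, "jaw": 0.5}, {"wx": 0, "wy": 0, "wz": 0, "dx": 0, "dy": 0, "dz": 1.4, "jaw": 0.5}, {"wx": 0, "wy": 0, "wz": 0, "dx": 0, "dy": 0, "dz": 0.9, "jaw": 0.5}, {"wx": 0, "wy": 0, "wz": 0, "dx": 0, "dy": 0, "dz": 0.3, "jaw": 0.5}]'

```text
clock: 16.3
eef_pos: [0.5209, 0.1679, 0.0389]
eef_rot: [[1.0, 0.027, -0.001], [0.027, -1.0, -0.0], [-0.001, 0.0, -1.0]]
ft_force: [-0.6, 0.1, 0.1]
finger_gap: 0.751
```

```bash
python3 - <<'E'
from h import *
go(.5225,.1675,.035,1.5)
c=snap('wrist','w15.png')
E
```

```text
t 16.3 pos [0.5209 0.1679 0.0389] yaw 1.57 tiltz [-0.001 -0.    -1.   ] F [-0.6  0.1  0.1] gap 0.751
 need wz 0.07 d [0.16 0.05 0.39] q [ -19.   39.   -7.  123.   13.   19. -125.]
```

View pics/w15.png

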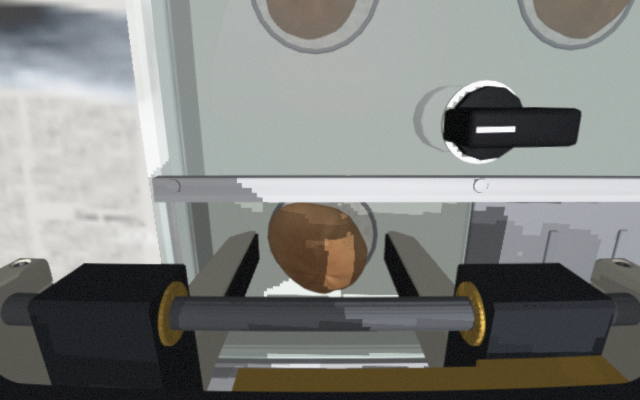

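Emit:
step_arm --targets '[{"wx": 0, "wy": 0, "wz": 0, "dx": 0.1, "dy": 0, "dz": 0.3, "jaw": 0.4}, {"wx": 0, "wy": 0, "wz": 0, "dx": 0, "dy": 0, "dz": 0, "jaw": 0.2}, {"wx": 0, "wy": 0, "wz": 0, "dx": 0, "dy": 0, "dz": 0, "jaw": 0.0}, {"wx": 0, "wy": 0, "wz": 0, "dx": 0, "dy": 0, "dz": 0, "jaw": -0.2}, {"wx": 0, "wy": 0, "wz": 0, "dx": 0, "dy": 0, "dz": 0, "jaw": -0.2}]'

```text
clock: 16.98
eef_pos: [0.5223, 0.168, 0.0368]
eef_rot: [[1.0, 0.027, 0.0], [0.027, -1.0, 0.0], [0.0, -0.0, -1.0]]
ft_force: [-0.0, -0.5, 0.9]
finger_gap: 0.553
```

Emit:
step_arm --targets '[{"wx": 0, "wy": 0, "wz": 0, "dx": 0, "dy": 0, "dz": 0, "jaw": -0.2}, {"wx": 0, "wy": 0, "wz": 0, "dx": 0, "dy": 0, "dz": 0, "jaw": -0.2}, {"wx": 0, "wy": 0, "wz": 0, "dx": 0, "dy": 0, "dz": -0.3, "jaw": -0.2}, {"wx": 0, "wy": 0, "wz": 0, "dx": 0, "dy": 0, "dz": -0.4, "jaw": -0.2}, {"wx": 0, "wy": 0, "wz": 0, "dx": 0, "dy": 0, "dz": 0, "jaw": -0.2}]'

```text
clock: 17.6
eef_pos: [0.5223, 0.168, 0.0439]
eef_rot: [[1.0, 0.027, 0.0], [0.027, -1.0, 0.0], [0.0, -0.0, -1.0]]
ft_force: [-0.2, -0.8, -0.4]
finger_gap: 0.549
```

```bash
python3 - <<'E'
from h import *
go(.5225,.1675,.035,1.5)
c=snap('wrist','w16.png');c=snap('scene','s16.png')
s=c['image']
cv2.imwrite('pics/s16b.png',cv2.resize(s[155:305,150:350],None,fx=4,fy=4,interpolation=cv2.INTER_CUBIC))
E
```

```text
t 17.6 pos [0.5223 0.168  0.0439] yaw 1.56 tiltz [ 0.  0. -1.] F [-0.2 -0.8 -0.4] gap 0.549
 need wz 0.06 d [0.02 0.05 0.89] q [ -19.   38.   -7.  122.   13.   20. -125.]
```

View pics/w16.png

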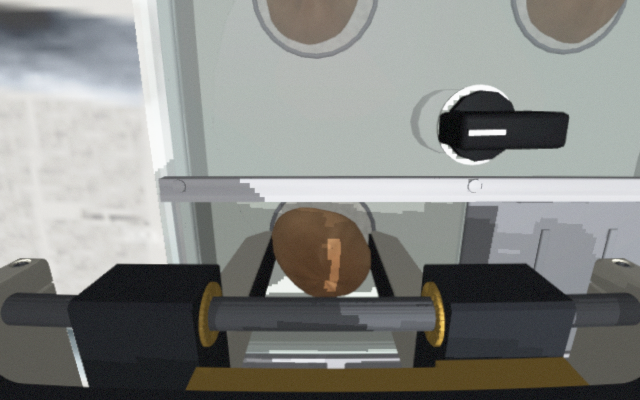

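View pics/s16b.png

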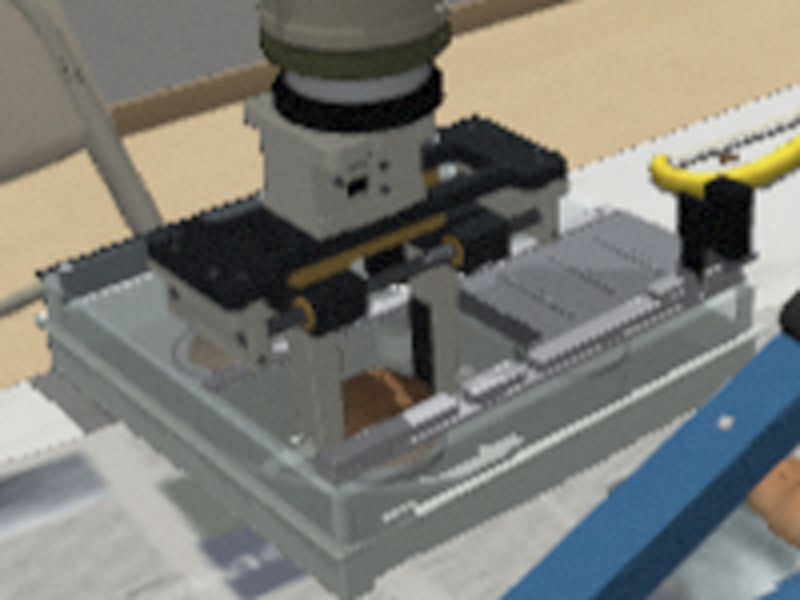

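Emit:
step_arm --targets '[{"wx": 0, "wy": 0, "wz": 0, "dx": 0, "dy": 0, "dz": 0, "jaw": -0.2}, {"wx": 0, "wy": 0, "wz": 0, "dx": 0, "dy": 0, "dz": -1, "jaw": -0.2}, {"wx": 0, "wy": 0, "wz": 0, "dx": 0, "dy": 0, "dz": -1.5, "jaw": -0.2}, {"wx": 0, "wy": 0, "wz": 0, "dx": 0, "dy": 0, "dz": -2, "jaw": -0.2}, {"wx": 0, "wy": 0, "wz": 0, "dx": 0, "dy": 0, "dz": -2, "jaw": -0.2}]' --squeeze 14

```text
clock: 18.32
eef_pos: [0.5223, 0.168, 0.1103]
eef_rot: [[1.0, 0.027, 0.001], [0.027, -1.0, 0.0], [0.001, -0.0, -1.0]]
ft_force: [-0.0, 0.3, -0.7]
finger_gap: 0.552
```

Emit:
step_arm --targets '[{"wx": 0, "wy": 0, "wz": 0, "dx": 0, "dy": 0, "dz": -2, "jaw": -0.2}, {"wx": 0, "wy": 0, "wz": 0, "dx": 0, "dy": 0, "dz": -2, "jaw": -0.2}, {"wx": 0, "wy": 0, "wz": 0, "dx": 0, "dy": 0, "dz": -2, "jaw": -0.2}, {"wx": 0, "wy": 0, "wz": 0, "dx": 0, "dy": 0, "dz": -1, "jaw": -0.2}, {"wx": 0, "wy": 0, "wz": 0, "dx": 0, "dy": 0, "dz": 0, "jaw": -0.2}]'

```text
clock: 18.95
eef_pos: [0.5225, 0.168, 0.1796]
eef_rot: [[1.0, 0.027, 0.002], [0.027, -1.0, 0.001], [0.002, -0.001, -1.0]]
ft_force: [0.3, -0.3, -0.6]
finger_gap: 0.551
```

```bash
python3 - <<'E'
from h import *
go(.43,-.263,.17,-8)
c=snap('wrist','w17.png');c=snap('scene','s17.png')
s=c['image']
cv2.imwrite('pics/s17b.png',cv2.resize(s[135:285,150:350],None,fx=4,fy=4,interpolation=cv2.INTER_CUBIC))
E
```

```text
t 18.95 pos [0.5225 0.168  0.1796] yaw 1.55 tiltz [ 0.002  0.001 -1.   ] F [ 0.3 -0.3 -0.6] gap 0.551
 need wz 9.55 d [-10.42  42.83   0.92] q [ -15.   26.  -12.  117.    9.   37. -121.]
```

View pics/w17.png

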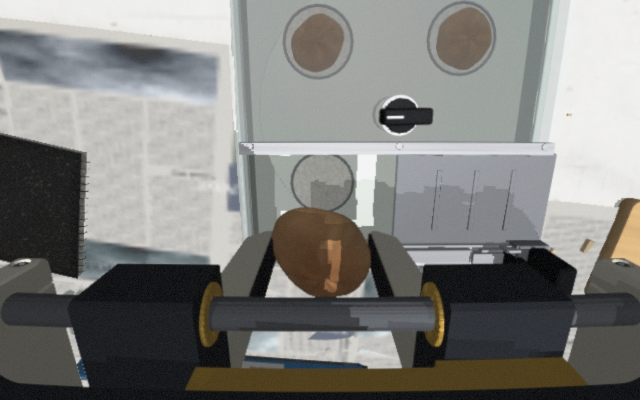

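View pics/s17b.png

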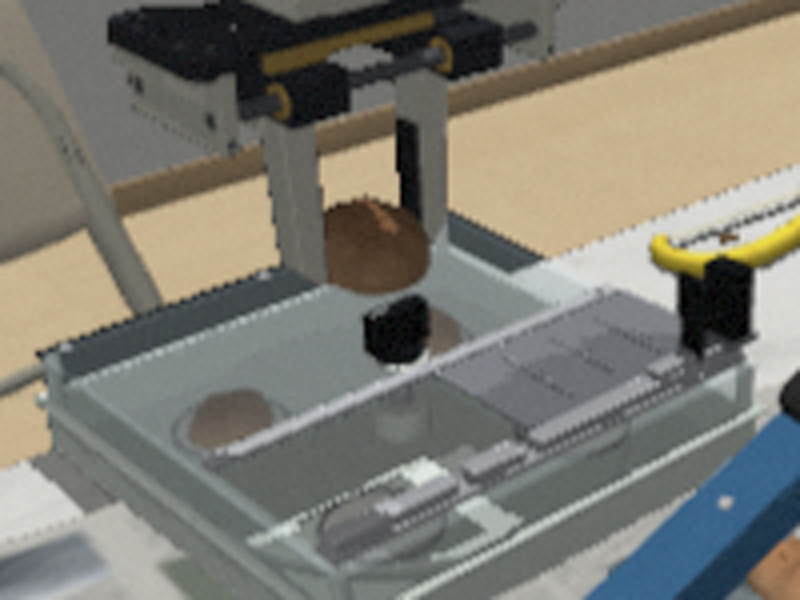

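Emit:
step_arm --targets '[{"wx": 0, "wy": 0, "wz": 0, "dx": -0.3, "dy": 1.5, "dz": -0.5, "jaw": -0.2}, {"wx": 0, "wy": 0, "wz": 0, "dx": -0.6, "dy": 3, "dz": -0.5, "jaw": -0.2}, {"wx": 0, "wy": 0, "wz": 0, "dx": -1, "dy": 4.5, "dz": 0, "jaw": -0.2}, {"wx": 0, "wy": 0, "wz": 0, "dx": -1, "dy": 4.5, "dz": 0, "jaw": -0.2}, {"wx": 0, "wy": 0, "wz": 0, "dx": -1, "dy": 4.5, "dz": 0, "jaw": -0.2}]'

```text
clock: 19.68
eef_pos: [0.487, -0.0154, 0.1883]
eef_rot: [[1.0, 0.027, -0.001], [0.027, -1.0, -0.0], [-0.001, 0.0, -1.0]]
ft_force: [1.8, -0.4, -0.4]
finger_gap: 0.547
```

Emit:
step_arm --targets '[{"wx": 0, "wy": 0, "wz": 0, "dx": -1.2, "dy": 4.5, "dz": 0, "jaw": -0.2}, {"wx": 0, "wy": 0, "wz": 0, "dx": -1.2, "dy": 4.5, "dz": 0, "jaw": -0.2}, {"wx": 0, "wy": 0, "wz": 0, "dx": -1.2, "dy": 4.5, "dz": 0, "jaw": -0.2}, {"wx": 0, "wy": 0, "wz": 0, "dx": -1.0, "dy": 4.0, "dz": 0, "jaw": -0.2}, {"wx": 0, "wy": 0, "wz": 0, "dx": -0.7, "dy": 3, "dz": 0, "jaw": -0.2}]'

```text
clock: 20.3
eef_pos: [0.4389, -0.2219, 0.1883]
eef_rot: [[1.0, 0.025, -0.001], [0.025, -1.0, -0.0], [-0.001, 0.0, -1.0]]
ft_force: [-0.4, -0.4, -0.1]
finger_gap: 0.548
```

```bash
python3 - <<'E'
from h import *
go(.435,-.262,.19,1.5)
E
```

```text
t 20.3 pos [ 0.4389 -0.2219  0.1883] yaw 1.43 tiltz [-0.001 -0.    -1.   ] F [-0.4 -0.4 -0.1] gap 0.548
 need wz -0.07 d [-0.49  4.   -0.16] q [ 29.  22. -12. 124.   8.  35. -77.]
```

Emit:
step_arm --targets '[{"wx": 0, "wy": 0, "wz": 0, "dx": -0.3, "dy": 2.3, "dz": 0, "jaw": -0.2}, {"wx": 0, "wy": 0, "wz": 0, "dx": -0.2, "dy": 1.5, "dz": 1, "jaw": -0.2}, {"wx": 0, "wy": 0, "wz": 0, "dx": 0, "dy": 0, "dz": 3, "jaw": -0.2}, {"wx": 0, "wy": 0, "wz": 0, "dx": 0, "dy": 0, "dz": 3, "jaw": -0.2}, {"wx": 0, "wy": 0, "wz": 0, "dx": 0, "dy": 0, "dz": 1, "jaw": -0.2}]'

```text
clock: 20.92
eef_pos: [0.4355, -0.2569, 0.1067]
eef_rot: [[1.0, 0.028, -0.003], [0.028, -1.0, 0.002], [-0.003, -0.002, -1.0]]
ft_force: [-0.5, 0.1, 0.7]
finger_gap: 0.55
```

```bash
python3 - <<'E'
from h import *
go(.435,-.262,.038,1.5)
s=env.get_state()
c=snap('wrist','w18.png')
t=snap('top','t18.png')['image']
cv2.imwrite('pics/t18b.png',cv2.resize(t[190:280,340:460],None,fx=5,fy=5,interpolation=cv2.INTER_CUBIC))
E
```

```text
t 20.93 pos [ 0.4355 -0.2569  0.1067] yaw 1.59 tiltz [-0.003  0.002 -1.   ] F [-0.5  0.1  0.7] gap 0.55
 need wz 0.09 d [-0.05  0.52  6.87] q [ 31.  31.  -9. 126.  11.  25. -76.]
```

View pics/w18.png

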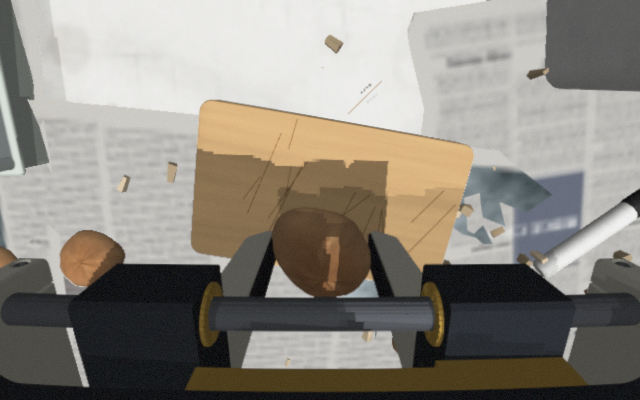

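View pics/t18b.png

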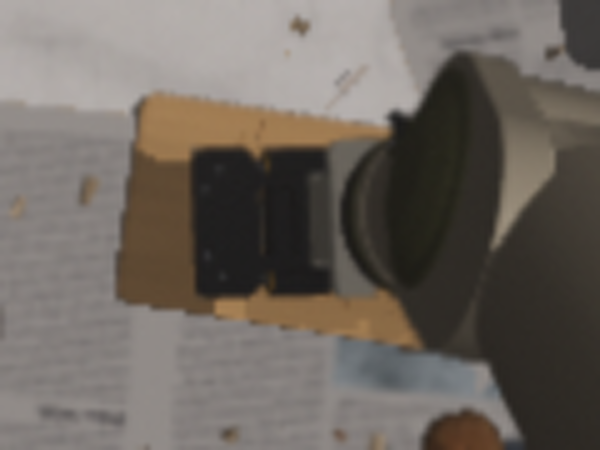

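```bash
python3 - <<'E'
from h import *
s=env.get_state(); c=read_camera('wrist')
P=[atz(c,p,.018,s) for p in [(203,101),(472,147),(191,249)]]
print(np.round(P,4), 'centre',(P[1]+P[2])/2, np.linalg.norm(P[0]-P[1]),np.linalg.norm(P[0]-P[2]))
go(.435,-.262,.038,1.5)
E
```

```text
[[ 0.5126 -0.17    0.018 ]
 [ 0.4847 -0.3709  0.018 ]
 [ 0.3946 -0.1515  0.018 ]] centre [ 0.4396263  -0.26121981  0.018     ] 0.2028667707038824 0.11944044513966671
t 21.07 pos [ 0.4366 -0.2573  0.1084] yaw 1.58 tiltz [-0.001  0.    -1.   ] F [-0.4 -0.4 -0.4] gap 0.55
 need wz 0.08 d [-0.16  0.47  7.04] q [ 31.  31.  -9. 126.  11.  25. -76.]
```

Centred well enough; lower slowly.

Emit:
step_arm --targets '[{"wx": 0, "wy": 0, "wz": 0, "dx": 0, "dy": 0.3, "dz": 2, "jaw": -0.2}, {"wx": 0, "wy": 0, "wz": 0, "dx": 0, "dy": 0, "dz": 2, "jaw": -0.2}, {"wx": 0, "wy": 0, "wz": 0, "dx": 0, "dy": 0, "dz": 1.5, "jaw": -0.2}, {"wx": 0, "wy": 0, "wz": 0, "dx": 0, "dy": 0, "dz": 1, "jaw": -0.2}, {"wx": 0, "wy": 0, "wz": 0, "dx": 0, "dy": 0, "dz": 0.3, "jaw": -0.2}]'

```text
clock: 21.7
eef_pos: [0.4369, -0.2605, 0.0404]
eef_rot: [[1.0, 0.027, -0.0], [0.027, -1.0, 0.0], [-0.0, -0.0, -1.0]]
ft_force: [0.9, -0.7, -0.3]
finger_gap: 0.548
```

```bash
python3 - <<'E'
from h import *
go(.435,-.262,.036,1.5)
c=snap('scene','s18.png')
cv2.imwrite('pics/s18b.png',cv2.resize(c['image'][150:270,340:500],None,fx=5,fy=5,interpolation=cv2.INTER_CUBIC))
E
```

```text
t 21.7 pos [ 0.4369 -0.2605  0.0404] yaw 1.57 tiltz [-0.  0. -1.] F [ 0.9 -0.7 -0.3] gap 0.548
 need wz 0.07 d [-0.19  0.15  0.44] q [ 28.  38.  -6. 128.  13.  15. -78.]
```

View pics/s18b.png

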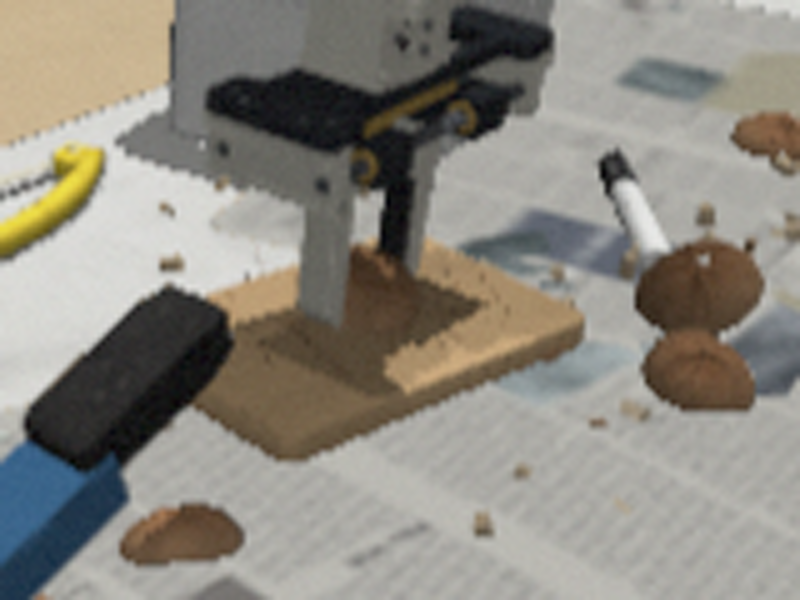

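Emit:
step_arm --targets '[{"wx": 0, "wy": 0, "wz": 0, "dx": 0, "dy": 0, "dz": 0.2, "jaw": -0.2}, {"wx": 0, "wy": 0, "wz": 0, "dx": 0, "dy": 0, "dz": 0.1, "jaw": -0.2}, {"wx": 0, "wy": 0, "wz": 0, "dx": 0, "dy": 0, "dz": 0.1, "jaw": -0.2}, {"wx": 0, "wy": 0, "wz": 0, "dx": 0, "dy": 0, "dz": 0, "jaw": -0.2}, {"wx": 0, "wy": 0, "wz": 0, "dx": 0, "dy": 0, "dz": 0, "jaw": -0.2}]'

```text
clock: 22.38
eef_pos: [0.4368, -0.2606, 0.0367]
eef_rot: [[1.0, 0.027, 0.0], [0.027, -1.0, -0.0], [0.0, 0.0, -1.0]]
ft_force: [-0.2, 0.4, -0.8]
finger_gap: 0.553
```

Emit:
step_arm --targets '[{"wx": 0, "wy": 0, "wz": 0, "dx": 0, "dy": 0, "dz": 0.1, "jaw": -0.2}, {"wx": 0, "wy": 0, "wz": 0, "dx": 0, "dy": 0, "dz": 0.1, "jaw": -0.2}, {"wx": 0, "wy": 0, "wz": 0, "dx": 0, "dy": 0, "dz": 0.1, "jaw": -0.2}, {"wx": 0, "wy": 0, "wz": 0, "dx": 0, "dy": 0, "dz": 0, "jaw": -0.2}, {"wx": 0, "wy": 0, "wz": 0, "dx": 0, "dy": 0, "dz": 0, "jaw": -0.2}]'

```text
clock: 23.0
eef_pos: [0.4372, -0.2604, 0.0341]
eef_rot: [[1.0, 0.028, 0.001], [0.028, -1.0, -0.0], [0.001, 0.0, -1.0]]
ft_force: [-0.6, 1.7, 9.3]
finger_gap: 0.55
```

Emit:
step_arm --targets '[{"wx": 0, "wy": 0, "wz": 0, "dx": 0, "dy": 0, "dz": -0.05, "jaw": -0.2}, {"wx": 0, "wy": 0, "wz": 0, "dx": 0, "dy": 0, "dz": 0, "jaw": 0.2}, {"wx": 0, "wy": 0, "wz": 0, "dx": 0, "dy": 0, "dz": 0, "jaw": 0.5}, {"wx": 0, "wy": 0, "wz": 0, "dx": 0, "dy": 0, "dz": 0, "jaw": 0.6}, {"wx": 0, "wy": 0, "wz": 0, "dx": 0, "dy": 0, "dz": 0, "jaw": 0.6}]'

```text
clock: 23.62
eef_pos: [0.4368, -0.2605, 0.034]
eef_rot: [[1.0, 0.027, -0.0], [0.027, -1.0, 0.0], [-0.0, -0.0, -1.0]]
ft_force: [-0.1, -0.8, -0.0]
finger_gap: 0.796
```

```bash
python3 - <<'E'
from h import *
go(.435,-.262,.036,1.5)
c=snap('wrist','w19.png')
E
```

```text
t 23.62 pos [ 0.4368 -0.2605  0.034 ] yaw 1.56 tiltz [-0.  0. -1.] F [-0.1 -0.8 -0. ] gap 0.796
 need wz 0.06 d [-0.18  0.14 -0.2 ] q [ 28.  38.  -5. 128.  14.  15. -78.]
```

View pics/w19.png

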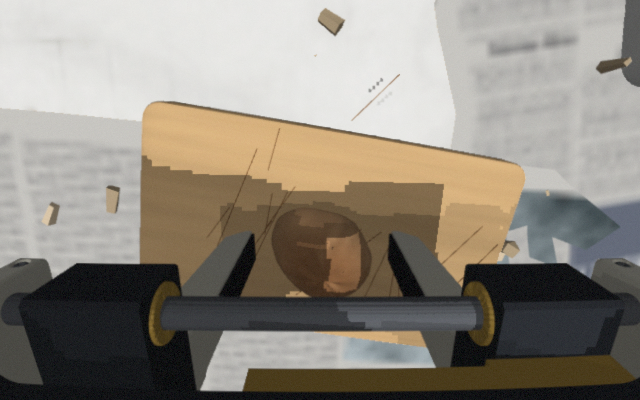

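Released and free of the pads. I'll go up and look.

Emit:
step_arm --targets '[{"wx": 0, "wy": 0, "wz": 0, "dx": 0, "dy": 0, "dz": -2, "jaw": 0.6}, {"wx": 0, "wy": 0, "wz": 0, "dx": 0, "dy": 0, "dz": -4, "jaw": 0.6}, {"wx": 0, "wy": 0, "wz": 0, "dx": 0, "dy": 0, "dz": -5, "jaw": 0.6}, {"wx": 0, "wy": 0, "wz": 0, "dx": 0, "dy": 0, "dz": -5, "jaw": 0.3}, {"wx": 0, "wy": 0, "wz": 0, "dx": 0, "dy": 0, "dz": -3, "jaw": 0.3}]'

```text
clock: 24.3
eef_pos: [0.4371, -0.2607, 0.2266]
eef_rot: [[1.0, 0.027, 0.002], [0.027, -1.0, -0.001], [0.002, 0.001, -1.0]]
ft_force: [-0.6, 0.4, 0.6]
finger_gap: 0.663
```

Emit:
step_arm --targets '[{"wx": 0, "wy": 0, "wz": 0, "dx": 0.5, "dy": -2, "dz": 0, "jaw": 0.3}, {"wx": 0, "wy": 0, "wz": 0, "dx": 0.7, "dy": -4, "dz": 0, "jaw": 0.3}, {"wx": 0, "wy": 0, "wz": 0, "dx": 0.7, "dy": -4.5, "dz": 0, "jaw": 0.3}, {"wx": 0, "wy": 0, "wz": 0, "dx": 0.7, "dy": -4.5, "dz": 0, "jaw": 0.3}, {"wx": 0, "wy": 0, "wz": 0, "dx": 0.7, "dy": -4, "dz": 0, "jaw": 0.3}]'

```text
clock: 24.92
eef_pos: [0.4645, -0.0681, 0.2242]
eef_rot: [[1.0, 0.028, 0.0], [0.028, -1.0, -0.0], [0.0, 0.0, -1.0]]
ft_force: [0.3, -0.8, 0.4]
finger_gap: 0.648
```

```bash
python3 - <<'E'
from h import *
go(.4745,-.016,.2,1.5)
c=snap('wrist','w20.png');t=snap('top','t20.png')['image'];s=snap('scene','s20.png')['image']
a=cv2.resize(t[190:280,340:460],(640,480),interpolation=cv2.INTER_CUBIC)
cv2.imwrite('pics/t20b.png',a)
cv2.imwrite('pics/s20b.png',cv2.resize(s[150:270,340:500],None,fx=5,fy=5,interpolation=cv2.INTER_CUBIC))
E
```

```text
t 24.93 pos [ 0.4645 -0.0681  0.2242] yaw 1.58 tiltz [ 0. -0. -1.] F [ 0.3 -0.8  0.4] gap 0.648
 need wz 0.08 d [ 1.14 -5.18  2.42] q [ 14.  18. -16. 124.   8.  39. -96.]
```

View pics/w20.png

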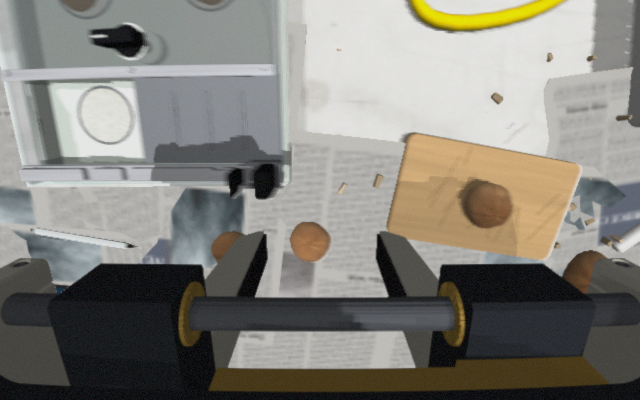

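View pics/t20b.png

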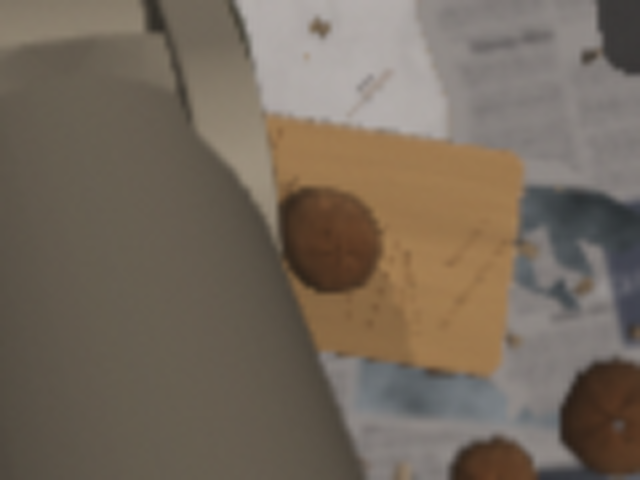

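View pics/s20b.png

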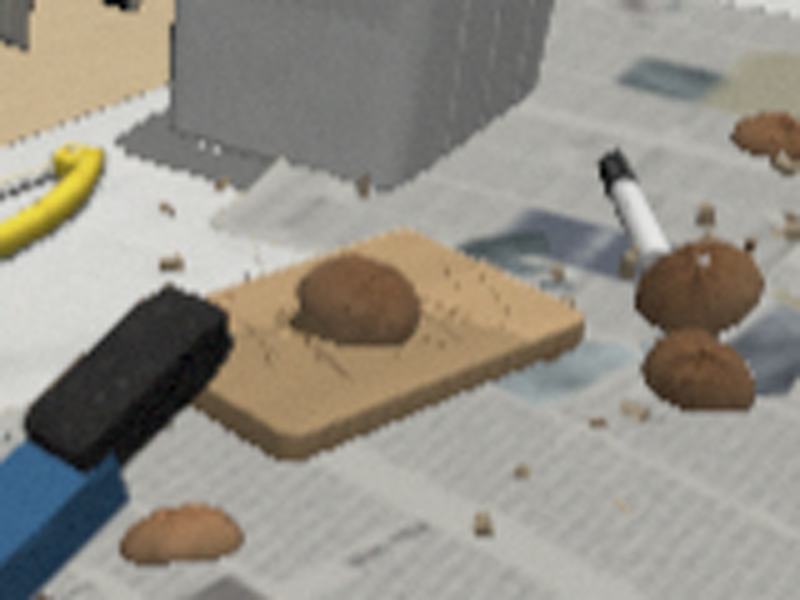

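The cap sits dome up near the board's centre, at about (488,203) in the wrist view. Next I'll return to the grip.

Emit:
step_arm --targets '[{"wx": 0, "wy": 0, "wz": 0, "dx": 0.6, "dy": -2.6, "dz": 1, "jaw": 0.3}, {"wx": 0, "wy": 0, "wz": 0, "dx": 0.5, "dy": -2.0, "dz": 2, "jaw": 0.3}, {"wx": 0, "wy": 0, "wz": 0, "dx": 0, "dy": 0, "dz": 3, "jaw": 0.3}, {"wx": 0, "wy": 0, "wz": 0, "dx": 0, "dy": 0, "dz": 1.5, "jaw": 0.3}, {"wx": 0, "wy": 0, "wz": 0, "dx": 0, "dy": 0, "dz": 0, "jaw": 0.3}]'

```text
clock: 25.7
eef_pos: [0.4736, -0.0246, 0.1482]
eef_rot: [[1.0, 0.026, -0.003], [0.026, -1.0, -0.001], [-0.003, 0.0, -1.0]]
ft_force: [0.5, 0.2, -0.3]
finger_gap: 0.651
```

```bash
python3 - <<'E'
from h import *
go(.4745,-.0155,.101,1.5)
c=snap('wrist','w21.png')
E
```

```text
t 25.7 pos [ 0.4736 -0.0246  0.1482] yaw 1.49 tiltz [-0.003 -0.001 -1.   ] F [ 0.5  0.2 -0.3] gap 0.651
 need wz -0.01 d [ 0.12 -0.91  4.72] q [   6.   25.  -14.  128.   12.   28. -105.]
```

View pics/w21.png

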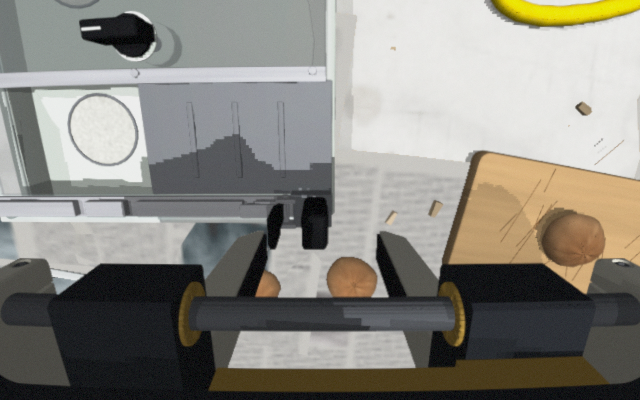

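Emit:
step_arm --targets '[{"wx": 0, "wy": 0, "wz": 0, "dx": 0, "dy": -0.9, "dz": 0, "jaw": 0.3}, {"wx": 0, "wy": 0, "wz": 0, "dx": 0, "dy": 0, "dz": 1.6, "jaw": 0.3}, {"wx": 0, "wy": 0, "wz": 0, "dx": 0, "dy": 0, "dz": 1.6, "jaw": 0.3}, {"wx": 0, "wy": 0, "wz": 0, "dx": 0, "dy": 0, "dz": 1.4, "jaw": 0.3}, {"wx": 0, "wy": 0, "wz": 0, "dx": 0, "dy": 0, "dz": 0, "jaw": 0.0}]'

```text
clock: 26.38
eef_pos: [0.4739, -0.0142, 0.1027]
eef_rot: [[1.0, 0.028, -0.001], [0.028, -1.0, -0.0], [-0.001, 0.0, -1.0]]
ft_force: [0.1, -0.0, 0.1]
finger_gap: 0.588
```

Emit:
step_arm --targets '[{"wx": 0, "wy": 0, "wz": 0, "dx": 0, "dy": 0, "dz": 0, "jaw": -0.4}, {"wx": 0, "wy": 0, "wz": 0, "dx": 0, "dy": 0, "dz": 0, "jaw": -0.6}, {"wx": 0, "wy": 0, "wz": 0, "dx": 0, "dy": 0, "dz": 0, "jaw": -0.6}, {"wx": 0, "wy": 0, "wz": 0, "dx": 0, "dy": 0, "dz": 0, "jaw": -0.6}, {"wx": 0, "wy": 0, "wz": 0, "dx": 0, "dy": 0, "dz": 0, "jaw": -0.6}]' --squeeze 35

```text
clock: 27.0
eef_pos: [0.4745, -0.0132, 0.1039]
eef_rot: [[1.0, 0.028, 0.001], [0.028, -1.0, 0.001], [0.002, -0.001, -1.0]]
ft_force: [-2.0, 5.4, 7.5]
finger_gap: 0.321
```

```bash
python3 - <<'E'
from h import *
go(.4745,.0748,.101,1.5)
c=snap('wrist','w22.png')
E
```

```text
t 27.0 pos [ 0.4745 -0.0132  0.1039] yaw 1.61 tiltz [ 0.001  0.001 -1.   ] F [-2.   5.4  7.5] gap 0.321
 need wz 0.11 d [ 0.25 -8.8   0.3 ] q [   3.   30.  -11.  130.   15.   22. -109.]
```

View pics/w22.png

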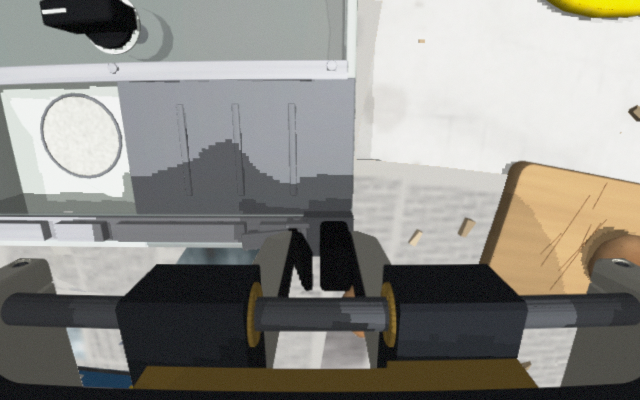

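Emit:
step_arm --targets '[{"wx": 0, "wy": 0, "wz": 0, "dx": 0, "dy": -0.5, "dz": 0, "jaw": -0.6}, {"wx": 0, "wy": 0, "wz": 0, "dx": 0, "dy": -2.5, "dz": 0, "jaw": -0.6}, {"wx": 0, "wy": 0, "wz": 0, "dx": 0, "dy": -3, "dz": 0, "jaw": -0.6}, {"wx": 0, "wy": 0, "wz": 0, "dx": 0, "dy": -2.3, "dz": 0, "jaw": -0.6}, {"wx": 0, "wy": 0, "wz": 0, "dx": 0, "dy": 0, "dz": 0, "jaw": -0.6}]'

```text
clock: 27.68
eef_pos: [0.4721, 0.0705, 0.1039]
eef_rot: [[1.0, 0.03, 0.001], [0.03, -1.0, 0.001], [0.001, -0.001, -1.0]]
ft_force: [-2.6, 1.1, 7.2]
finger_gap: 0.321
```

```bash
python3 - <<'E'
from h import *
env.get_state();s=env.get_state()
go(.4725,.0748,.101,1.5)
c=snap('wrist','w23.png')
im=c['image']
cv2.imwrite('pics/w23b.png',cv2.resize(im[190:270,100:560],None,fx=1.7,fy=4,interpolation=cv2.INTER_CUBIC))
E
```

```text
t 27.68 pos [0.4721 0.0705 0.1039] yaw 1.7 tiltz [ 0.001  0.001 -1.   ] F [-2.6  1.1  7.2] gap 0.321
 need wz 0.2 d [ 0.05 -0.43  0.29] q [  -8.   30.  -10.  130.   13.   22. -117.]
```

View pics/w23.png

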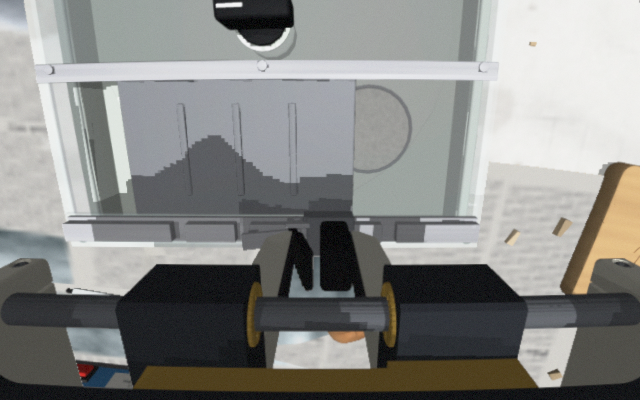

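Emit:
step_arm --targets '[{"wx": 0, "wy": 0, "wz": 0, "dx": 0, "dy": -0.3, "dz": 0, "jaw": -0.6}, {"wx": 0, "wy": 0, "wz": 0, "dx": 0, "dy": -0.2, "dz": 0, "jaw": -0.6}, {"wx": 0, "wy": 0, "wz": 0, "dx": 0, "dy": 0, "dz": 0, "jaw": -0.6}, {"wx": 0, "wy": 0, "wz": 0, "dx": 0, "dy": 0, "dz": 0, "jaw": -0.6}, {"wx": 0, "wy": 0, "wz": 0, "dx": 0, "dy": 0, "dz": 0, "jaw": -0.25}]'

```text
clock: 28.35
eef_pos: [0.4722, 0.0736, 0.1037]
eef_rot: [[1.0, 0.027, 0.001], [0.027, -1.0, 0.0], [0.001, -0.0, -1.0]]
ft_force: [0.7, 0.5, -0.4]
finger_gap: 0.365
```

Emit:
step_arm --targets '[{"wx": 0, "wy": 0, "wz": 0, "dx": 0, "dy": 0, "dz": 0, "jaw": -0.2}, {"wx": 0, "wy": 0, "wz": 0, "dx": 0, "dy": 0, "dz": 0, "jaw": -0.1}, {"wx": 0, "wy": 0, "wz": 0, "dx": 0, "dy": 0, "dz": 0, "jaw": -0.1}, {"wx": 0, "wy": 0, "wz": 0, "dx": 0, "dy": 0, "dz": 0, "jaw": -0.1}, {"wx": 0, "wy": 0, "wz": 0, "dx": 0, "dy": 0, "dz": 0, "jaw": -0.1}]'

```text
clock: 28.98
eef_pos: [0.4718, 0.0735, 0.1031]
eef_rot: [[1.0, 0.027, -0.0], [0.027, -1.0, -0.0], [-0.0, 0.0, -1.0]]
ft_force: [0.9, -0.8, -0.2]
finger_gap: 0.453
```

```bash
python3 - <<'E'
from h import *
go(.4725,.0758,.101,1.5)
c=snap('wrist','w24.png')
im=c['image']
cv2.imwrite('pics/w24b.png',cv2.resize(im[190:300,230:410],None,fx=4.4,fy=4.4,interpolation=cv2.INTER_CUBIC))
im=cv2.imread('pics/w6.png')
cv2.imwrite('pics/w6b.png',cv2.resize(im[190:300,230:410],None,fx=4.4,fy=4.4,interpolation=cv2.INTER_CUBIC))
E
```

```text
t 28.98 pos [0.4718 0.0735 0.1031] yaw 1.56 tiltz [-0. -0. -1.] F [ 0.9 -0.8 -0.2] gap 0.453
 need wz 0.06 d [ 0.08 -0.23  0.21] q [  -9.   30.  -10.  130.   13.   22. -118.]
```

View pics/w24b.png

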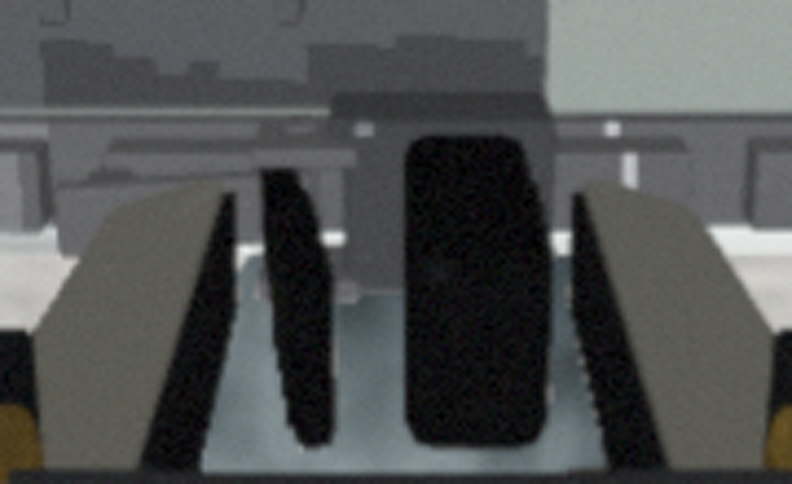

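View pics/w6b.png

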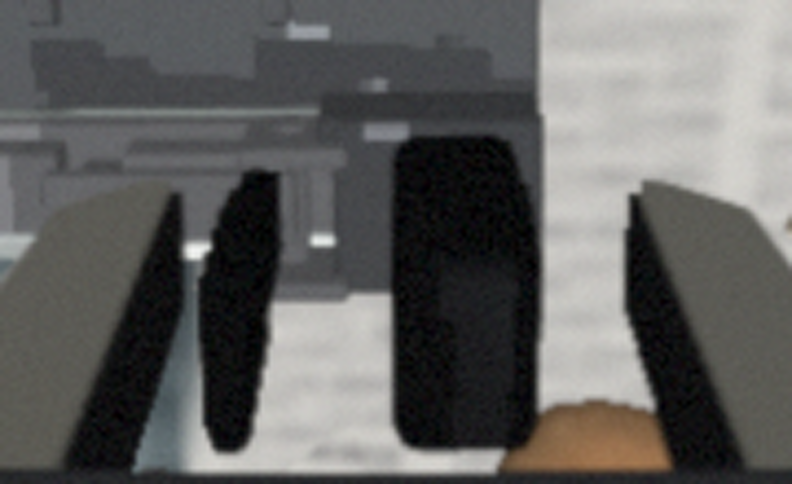

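Emit:
step_arm --targets '[{"wx": 0, "wy": 0, "wz": 0, "dx": 0, "dy": -0.4, "dz": 0, "jaw": -0.1}, {"wx": 0, "wy": 0, "wz": 0, "dx": 0, "dy": -0.35, "dz": 0, "jaw": -0.1}, {"wx": 0, "wy": 0, "wz": 0, "dx": 0, "dy": -0.05, "dz": 0, "jaw": -0.1}, {"wx": 0, "wy": 0, "wz": 0, "dx": 0, "dy": -0.05, "dz": 0, "jaw": -0.1}, {"wx": 0, "wy": 0, "wz": 0, "dx": 0, "dy": 0, "dz": 0, "jaw": -0.1}]'

```text
clock: 29.65
eef_pos: [0.4716, 0.0823, 0.1031]
eef_rot: [[1.0, 0.027, 0.0], [0.027, -1.0, 0.0], [0.0, -0.0, -1.0]]
ft_force: [1.4, 0.2, 0.5]
finger_gap: 0.448
```

Emit:
step_arm --targets '[{"wx": 0, "wy": 0, "wz": 0, "dx": 0, "dy": -0.05, "dz": 0, "jaw": -0.1}, {"wx": 0, "wy": 0, "wz": 0, "dx": 0, "dy": -0.05, "dz": 0, "jaw": -0.1}, {"wx": 0, "wy": 0, "wz": 0, "dx": 0, "dy": 0, "dz": 0, "jaw": -0.1}, {"wx": 0, "wy": 0, "wz": 0, "dx": 0, "dy": 0, "dz": 0, "jaw": -0.1}, {"wx": 0, "wy": 0, "wz": 0, "dx": 0, "dy": 0, "dz": 0, "jaw": -0.1}]'

```text
clock: 30.28
eef_pos: [0.4715, 0.0832, 0.1031]
eef_rot: [[1.0, 0.027, -0.0], [0.027, -1.0, 0.0], [-0.0, -0.0, -1.0]]
ft_force: [0.1, 0.4, 0.3]
finger_gap: 0.449
```

```bash
python3 - <<'E'
from h import *
go(.4725,.0758,.101,1.5)
c=snap('wrist','w25.png')
im=c['image']
cv2.imwrite('pics/w25b.png',cv2.resize(im[190:300,230:410],None,fx=4.4,fy=4.4,interpolation=cv2.INTER_CUBIC))
E
```

```text
t 30.27 pos [0.4715 0.0832 0.1031] yaw 1.57 tiltz [-0.  0. -1.] F [0.1 0.4 0.3] gap 0.449
 need wz 0.07 d [0.08 0.74 0.21] q [ -10.   30.  -10.  129.   13.   22. -119.]
```

View pics/w25b.png

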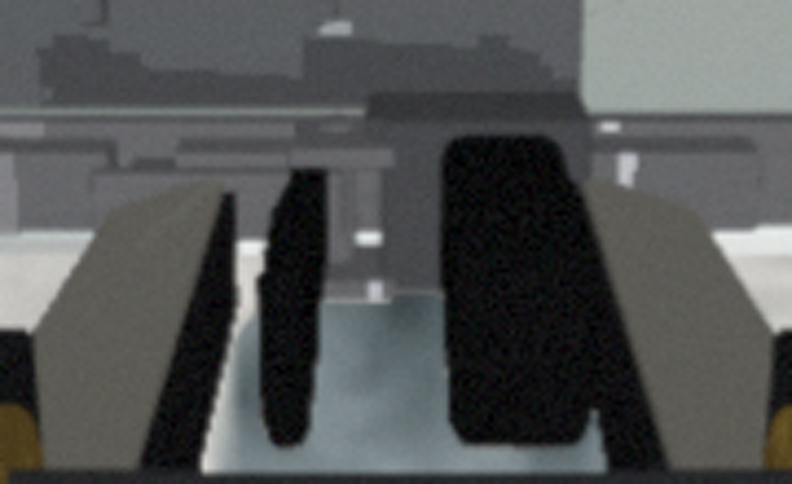

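Emit:
step_arm --targets '[{"wx": 0, "wy": 0, "wz": 0, "dx": 0, "dy": 0.1, "dz": 0, "jaw": 0.2}, {"wx": 0, "wy": 0, "wz": 0, "dx": 0, "dy": 0.2, "dz": 0, "jaw": 0.3}, {"wx": 0, "wy": 0, "wz": 0, "dx": 0, "dy": 0, "dz": 0, "jaw": 0.3}, {"wx": 0, "wy": 0, "wz": 0, "dx": 0, "dy": 0, "dz": -2, "jaw": 0.3}, {"wx": 0, "wy": 0, "wz": 0, "dx": 0, "dy": 0, "dz": -3, "jaw": 0.3}]'

```text
clock: 30.95
eef_pos: [0.471, 0.08, 0.153]
eef_rot: [[1.0, 0.027, -0.002], [0.027, -1.0, -0.0], [-0.002, 0.0, -1.0]]
ft_force: [0.2, 0.2, 0.4]
finger_gap: 0.652
```

Emit:
step_arm --targets '[{"wx": 0, "wy": 0, "wz": 0, "dx": 0, "dy": 0, "dz": -4, "jaw": 0.3}, {"wx": 0, "wy": 0, "wz": 0, "dx": 0, "dy": 0, "dz": -3, "jaw": 0.3}, {"wx": 0, "wy": 0, "wz": 0, "dx": 0, "dy": 0, "dz": 0, "jaw": 0.3}, {"wx": 0, "wy": 0, "wz": 0, "dx": 0, "dy": 0, "dz": 0, "jaw": 0.3}, {"wx": 0, "wy": 0, "wz": 0, "dx": 0, "dy": 0, "dz": 0, "jaw": 0.3}]'

```text
clock: 31.58
eef_pos: [0.471, 0.0799, 0.222]
eef_rot: [[1.0, 0.027, -0.002], [0.027, -1.0, -0.0], [-0.002, 0.0, -1.0]]
ft_force: [-0.2, -0.1, 0.2]
finger_gap: 0.656
```

```bash
python3 - <<'E'
from h import *
go(.4725,.0758,.101,1.5)
c=snap('wrist','w26.png')
im=c['image']
cv2.imwrite('pics/w26b.png',cv2.resize(im[140:240,230:370],None,fx=5,fy=5,interpolation=cv2.INTER_CUBIC))
E
```

```text
t 31.57 pos [0.471  0.0799 0.222 ] yaw 1.56 tiltz [-0.002 -0.    -1.   ] F [-0.2 -0.1  0.2] gap 0.656
 need wz 0.06 d [ 0.16  0.41 12.1 ] q [  -5.   19.  -15.  123.    7.   39. -113.]
```

View pics/w26b.png

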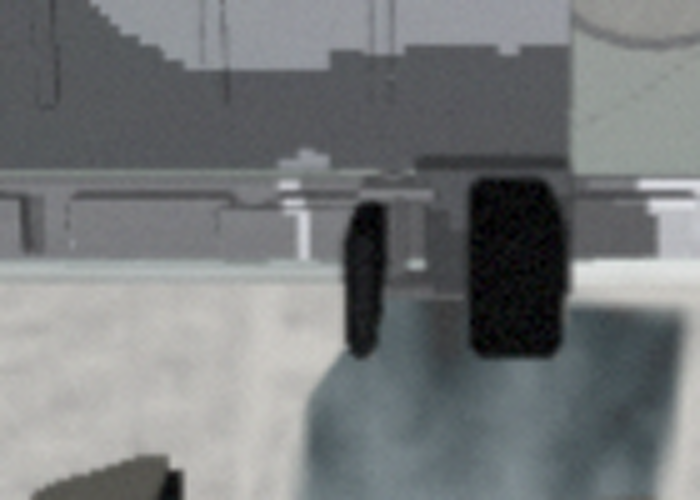

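View pics/w26.png

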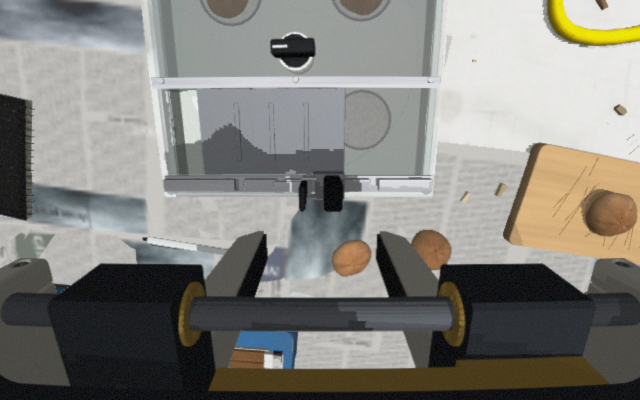

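```bash
python3 - <<'E'
from h import *
s=env.get_state(); c=read_camera('wrist')
f=lambda u,v,z:np.round(atz(c,(230+u/5,140+v/5),z,s),4)
print(f(347,320,.121),f(564,320,.121),'plate edge',f(570,240,.068))
g=lambda u,v,z:np.round(atz(c,(u,v),z,s),4)
print('rear/front corners',g(163,196,.064),g(432,194,.064))
print('out1',g(351,258,.02),'out2',g(431,249,.02))
t=snap('top','t26.png'); m=t['image']
cv2.imwrite('pics/t26b.png',cv2.resize(m[125:285,215:455],None,fx=3.3,fy=3.3,interpolation=cv2.INTER_CUBIC))
E
```

```text
[0.4674 0.0966 0.121 ] [0.4684 0.0609 0.121 ] plate edge [0.4684 0.0562 0.068 ]
rear/front corners [0.4543 0.2381 0.064 ] [ 0.4635 -0.0329  0.064 ]
out1 [0.3689 0.0398 0.02  ] out2 [ 0.3829 -0.0561  0.02  ]
```

View pics/t26b.png

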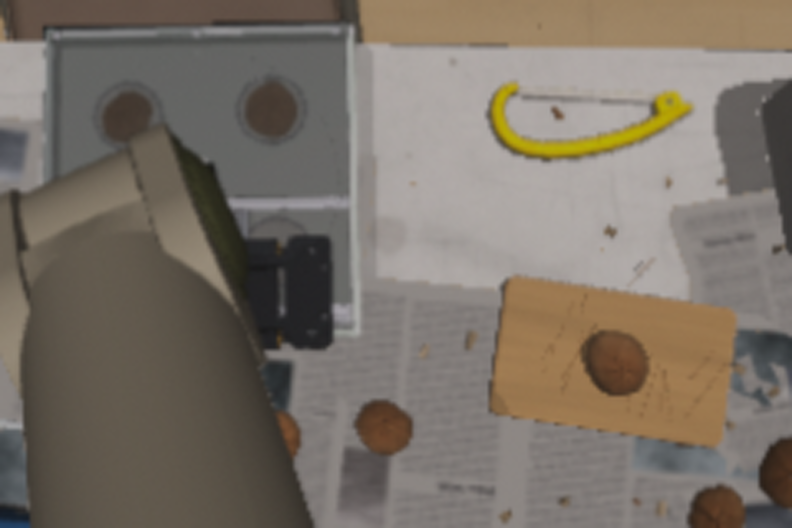

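```bash
python3 -c "
from h import *
print(env.hand_in())"
```

```text
the job is handed in; nothing more can be done
None
```

The job is done and handed in at about 31.7 s of the 72 s allowed; the hand-in reports no verdict.

**What I did:** I opened the shutter and turned the carousel about 80° counter-clockwise. I then lifted the thick cap out through the window and set it near the middle of the board. Last, I slid the shutter back to the airing notch.

**Last checks, all from camera images and robot readings:**
- **Shutter open:** it measured about 130 mm open. The grip was 35.4 mm across, its resting width, so the latch had dropped in.
- **Shutter at the end:** it measured about 40.1 mm open. The grip was 35.7 mm across, so the latch is in the middle notch. My first release stopped a few millimetres short with the tooth on the rail, so I nudged the post until it dropped in.
- **Thick cap:** it lies dome up near the board's centre, placed with about 9 N of contact force.
- **Everything else:** both flat caps are still in the box. The board, cutter and two table caps look unmoved. The wrist camera puts the table caps 3 to 7 mm from where the top camera first saw them. The two cameras disagreed by several mm on the fixed box too, and nothing touched the caps.
- **Robot:** it hangs clear of everything at a height of 0.22 m.

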